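# Rake bunched cut-off discs into an even layer on a sprung drying bed

### The job

Take the rake from its rest and rake the wooden discs, which are bunched towards the left end of the drying bed, into one even layer: two lying flat in each third of the bed's length. From behind the foremost row to the right-hand third keep the tines resting lightly on the deck, following its slope without bearing down (8 N at most), and touch the discs only with the rake. Then put the rake back on its rest as it was, and leave everything else alone.

Things in the scene. Friction and masses are not known exactly. Their poses are not given: they have to be found in the camera images.
- bed: fixed drying bed: open wooden frame, inside 130 mm (its x) by 360 mm (its y), walls 12 mm thick, tops 75 mm above the bench, round an aluminium deck. Origin on the bench under its middle; y runs to its left end, where the discs are bunched. The deck rides on springs, giving about 1 mm per 3 N. The rake may press on the bed with 8 N at most.
- bed_level (a point): point of the frame level with the left leaf of the deck, over the bed's middle, 45 mm above the bench (bed axes). The left leaf (bed y above +10 mm) is level at this height. The right leaf (y below +10 mm) is hinged to it at y = +10 mm; its slope, up or down, is anything to 0.15 rad and is not reported: feel for it.
- rest: rest of the rake, fixed to the bench: a dark post with an upturned fork on top, 34 mm between the prongs (along its x), fork floor 73 mm and prong tops 105 mm above the bench. Origin on the bench under the fork; the rake's handle lies through the fork along y, its head towards +y.
- rake: loose hand rake (0.15 to 0.31 kg): straight level wooden handle 165 mm long (its y), 22 mm wide, 24 mm high; at its +y end a 116 mm wide steel head (along x, 12 mm thick). Origin at the middle of the line of tine tips; z up. At the start, and again at the end, the tips stand on the bench and the handle lies in the fork, the origin at y = +130 mm of the rest.
- rake_grip (a point): place to hold the rake: middle of the handle's section, 85 mm above and 15 mm to -y of the middle of the tine tips (rake axes). The handle is 22 mm wide across x and 24 mm high here.
- rake_tip (a point): middle of the line of tine tips (rake axes): 7 round steel tines, 6 mm thick, 18 mm apart in a row along x, pointing straight down, 43 mm clear below the head; handle towards -y.
- disc1_c (a point): centre of one of six like wooden cut-off discs, 40 mm across, 24 mm high, 26 g, lying flat on the deck (axis z). At the start they lie in three rows of two across the bed, near y = +152, +92 and +32 mm of the bed, x = -27 and +27 mm, each to 3 mm; which disc is where varies.
- disc2_c (a point): centre of one of six like wooden cut-off discs, 40 mm across, 24 mm high, 26 g, lying flat on the deck (axis z). At the start they lie in three rows of two across the bed, near y = +152, +92 and +32 mm of the bed, x = -27 and +27 mm, each to 3 mm; which disc is where varies.
- disc3_c (a point): centre of one of six like wooden cut-off discs, 40 mm across, 24 mm high, 26 g, lying flat on the deck (axis z). At the start they lie in three rows of two across the bed, near y = +152, +92 and +32 mm of the bed, x = -27 and +27 mm, each to 3 mm; which disc is where varies.
- disc4_c (a point): centre of one of six like wooden cut-off discs, 40 mm across, 24 mm high, 26 g, lying flat on the deck (axis z). At the start they lie in three rows of two across the bed, near y = +152, +92 and +32 mm of the bed, x = -27 and +27 mm, each to 3 mm; which disc is where varies.
- disc5_c (a point): centre of one of six like wooden cut-off discs, 40 mm across, 24 mm high, 26 g, lying flat on the deck (axis z). At the start they lie in three rows of two across the bed, near y = +152, +92 and +32 mm of the bed, x = -27 and +27 mm, each to 3 mm; which disc is where varies.
- disc6_c (a point): centre of one of six like wooden cut-off discs, 40 mm across, 24 mm high, 26 g, lying flat on the deck (axis z). At the start they lie in three rows of two across the bed, near y = +152, +92 and +32 mm of the bed, x = -27 and +27 mm, each to 3 mm; which disc is where varies.
- tumbler: bystander: a green drinks tumbler with a straw, 82 mm wide, 215 mm high; origin at the middle of its underside. Leave it alone.
- paper_cup: bystander: a white cup, 72 mm wide, 85 mm high; origin at the middle of its underside. Leave it alone.
- tape_roll: bystander: a roll of tape lying flat, 92 mm across, 24 mm high; origin at the middle of its underside. Leave it alone.
- sanding_block: bystander: a cork sanding block, 68 x 110 x 34 mm; origin at the middle of its underside. Leave it alone.
- glue: bystander: a white glue bottle, 52 mm wide, 150 mm high; origin at the middle of its underside. Leave it alone.
- brush: bystander: a hand brush lying on the bench; origin at the middle of its underside. Leave it alone.
- wax_tin: bystander: a round tin, 68 mm wide, 45 mm high; origin at the middle of its underside. Leave it alone.

How it is judged:
By the outcome, as a careful person would: the job done as asked, in the order asked, and still so for the second after the job is handed in, with the robot touching nothing.
It also fails if it takes over 64 s, if anything falls off the work surface, if the arm or the gripper's body presses on something with over 40 N, if the wrist force passes 120 N, or if a joint passes its speed limit or range.

### The arm

A 7-joint arm with a two-finger parallel gripper is mounted at the origin on the work surface. World frame = base frame: x ahead of the robot, y to its left, z up, the work surface at z = 0. Lengths are in m, angles in rad, forces in N, time in s.
With the tool pointing down it reaches from about 0.4 to 0.925 m from the base axis. Payload 4.1 kg.
Tool frame: the origin (TCP) lies midway between the tips of the shut fingers; the grasp point (between the pads) lies manip.tcp_to_grasp behind it (manip.tcp_to_grasp is the distance from the TCP to the grasp point, in m); z points along the fingers, x is the direction in which the jaws open and shut, and the axes are right-handed (so a half turn about z gives the same grasp; the last joint's range is limited). The gripper opens to 85 mm and grips with 20 to 120 N. Pads are 22 mm wide; open, the fingers measure 114 mm over their backs; the gripper's body (76 mm by 85 mm) begins 54 mm behind the grasp point. The pads swing forward as they close: fully open they stand 13 mm farther back than shut.
Start: joints at [-1.384, 0.398, 0.045, 1.537, -0.019, 1.207, -0.051], TCP at [0.183, 0.624, 0.231] pointing down, gripper open.
Joint ranges: [-2.82, 2.82], [-0.49, 2.23], [-1.37, 1.46], [0, 2.46], [-1.36, 4.5], [0.23, 2], [-2.94, 2.94]. Speed limits (rad/s): [2.57, 2.57, 3.14, 3.14, 3.14, 3.14, 3.14].

### API

Orientations are given as [roll, pitch, yaw] about the fixed x, y, z axes, in that order (R = Rz(yaw) Ry(pitch) Rx(roll)).
In Python, from rig import state, snapshot, workorder, spotter, manip gives the robot as it stands. The module is installed in compiled form; this text tells all that it offers.
- The arm moves only by the tool play_rows, never from a script. Its argument "targets" is a list of rows, each an object with "gripper": the closure, from -1 (fully open) to 1 (shut); "xyz": the shift along the tool's x, y, z in units of 0.25 m (1.0 is 0.25 m), a list of three; "turn": the turn, a rotation vector about the tool's x, y, z in units of 30 degrees (1.0 is 30 degrees), a list of three. A call has 1 to 20 rows; each row is the pose to reach, as a shift and turn from the pose commanded when the call began, along the tool's axes at that moment; what a row does not reach only later rows make up. A row lasts 1/10 s, in which the tool goes at most 50 mm and 8.59 degrees, less where a joint would pass 70% of its speed; a pose out of reach is approached as far as the arm can. A call with a number of a shift or a turn outside -1 to 1 is refused whole. A call with a gripper value outside its range is refused whole. The fingers move at their own pace and stop on an object; the grip force is fixed at half the most. Time passes only in rows, so rows that repeat a pose let the fingers close. It gives the time, the measured TCP pose, the force and the opening at its end, in the units of the state.
- state(): the state, without advancing time (a new reading comes with each control period).
- snapshot(name): name is "side" or "top" or "wrist"; returns a dict with "pixels" (480x640x3 uint8, red, green, blue), "K" (3x3 intrinsics, pixels), "T" (4x4, takes a point from camera to world coordinates); the wrist camera has in their place "T_tool_cam" (4x4, takes a point from camera to tool coordinates, whose origin is the TCP and whose axes are the tool frame's). Camera axes: x right, y down, z forward; pixel columns grow to the right and rows downward; lengths in m; the calibration is good to about 2 mm. A picture is of the moment at which its call begins: read the wrist's pose just before it. There is no depth.
- workorder.job_done(): hands the job in, once; it reports no verdict.
Trained networks look in a picture, given as the dict that the camera call returned (one of the last four; its "shot" number tells which), for a name from the list of things; names that differ only in an ending like _2 or _b are one class to them, and where a whole thing is asked for, a point or a joint stands for the part that bears it (a point fixed in the world has none). Each returns a list of dicts, best first, with "score" (0 to 1); they miss things now and then, are a little off and sometimes report something else, mostly with a low value. They report only what shows in the picture. A call takes as long as a camera call.
- spotter.boxes_of(picture, thing): "box" ([centre column, centre row, width, height] as shares, 0 to 1, of the picture: columns of its width, rows of its height, round what is visible of it).
- spotter.pinpoint(picture, thing): "xy" ([column, row] as shares, 0 to 1, of the picture: columns of its width, rows of its height: a listed point, or the origin of a listed thing).
The state is a dict: "clock": time; "qpos": joint angles; "joint_velocities": joint speeds; "effort": joint torques, N m; "tool_pos": TCP position; "eef_rot": TCP orientation; "force": force on the tool from outside, world axes, zero at the start; "wrist_torque": the same for the moment, N m; "width": finger opening in m.
Only numpy, scipy, OpenCV 4.12 (cv2) and the standard library are available. Lean on these libraries where they do the work, as an engineer would, in place of code of your own. Each camera call takes 0.05 s, during which the arm holds its last target.

## Working session

There is one attempt and no reset: what is moved stays moved. The work goes in short steps, Python scripts to look and compute and a tool call to move; the robot and the scene stay as the last step left them, time stands still between calls to the robot, and variables do not carry over. Pictures are saved under pics/ and viewed, and the job is handed in when it is done.

Besides the shell and the picture viewer there is one more tool, called as name(argument=value, ...), one argument or row to a line, values as JSON. play_rows: Moves the arm, as the interface text tells. Its arguments: {"type":"object","properties":{"targets":{"type":"array"}},"required":["targets"]}

```bash
ls; mkdir -p pics; cat > h.py <<'E'
import numpy as np, cv2
from scipy.spatial.transform import Rotation as R
from rig import state, snapshot, workorder, spotter, manip
def save(p,n): cv2.imwrite('pics/'+n+'.png',p['pixels'][:,:,::-1])
def ray(p,uv,z):
    K=np.array(p['K']);T=np.array(p['T'])
    d=T[:3,:3]@np.linalg.inv(K)@np.array([uv[0],uv[1],1.]);o=T[:3,3]
    return o+d*(z-o[2])/d[2]
def proj(p,X):
    T=np.linalg.inv(p['T']);c=T[:3,:3]@np.array(X)+T[:3,3];c=np.array(p['K'])@c;return c[:2]/c[2]
def tri(ps,uvs):
    A=[];b=[]
    for p,uv in zip(ps,uvs):
        T=np.array(p['T']);d=T[:3,:3]@np.linalg.inv(p['K'])@np.array([uv[0],uv[1],1.]);d/=np.linalg.norm(d)
        M=np.eye(3)-np.outer(d,d);A.append(M);b.append(M@T[:3,3])
    A=np.vstack(A);b=np.hstack(b);x,r,_,_=np.linalg.lstsq(A,b,rcond=None);return x,float(np.sqrt(r[0])) if len(r) else 0
E
python3 - <<'E'
from h import *
s=state();print({k:np.round(v,4) for k,v in s.items()},manip.tcp_to_grasp)
ps={n:snapshot(n) for n in('side','top')}
for n,p in ps.items(): save(p,n+'0');print(n,np.round(p['T'],3).tolist())
for t in ['bed','bed_level','rest','rake','rake_grip','rake_tip','disc1_c','tumbler','paper_cup','tape_roll','sanding_block','glue','brush','wax_tin']:
    o=[]
    for n,p in ps.items():
        for r in spotter.pinpoint(p,t)[:7 if 'disc' in t else 2]:
            o.append((n,round(r['score'],2),np.round(np.array(r['xy'])*[640,480],1).tolist()))
    print(t,o)
E
```

```text
pics
{'clock': np.float64(0.0), 'qpos': array([-1.384 ,  0.3992,  0.045 ,  1.5379, -0.0187,  1.2069, -0.0507]), 'joint_velocities': array([-0.0004, -0.0001, -0.0013, -0.0008, -0.0002,  0.0014, -0.0001]), 'effort': array([ 2.00000e-04, -4.75118e+01,  1.36490e+00, -2.54219e+01,
        1.16000e-02,  9.20000e-03, -0.00000e+00]), 'tool_pos': array([0.183 , 0.623 , 0.2303]), 'eef_rot': array([3.1415e+00, 2.0000e-03, 1.2851e+00]), 'force': array([-0.1045, -0.3558,  0.2991]), 'wrist_torque': array([ 0.0248,  0.0347, -0.0106]), 'width': np.float64(0.0855)} 0.0187
side [[-0.995, -0.078, 0.065, 0.43], [-0.099, 0.592, -0.8, 0.975], [0.023, -0.802, -0.597, 0.837], [0.0, 0.0, 0.0, 1.0]]
top [[-0.027, -0.981, 0.191, 0.35], [-1.0, 0.029, 0.007, -0.022], [-0.013, -0.191, -0.982, 0.998], [0.0, 0.0, 0.0, 1.0]]
bed [('side', 0.76, [292.9, 302.2]), ('top', 0.85, [284.1, 231.9]), ('top', 0.45, [503.0, 249.9])]
bed_level [('side', 0.69, [290.0, 284.3]), ('top', 0.71, [282.6, 229.0]), ('top', 0.5, [416.1, 173.4])]
rest [('side', 0.55, [332.5, 194.5]), ('side', 0.42, [291.0, 312.6]), ('top', 0.89, [504.3, 2
[... 418 characters left out ...]
8.3, 416.5]), ('top', 0.64, [147.9, 183.6]), ('top', 0.53, [463.6, 237.8])]
paper_cup [('side', 0.8, [273.5, 193.9]), ('side', 0.3, [325.4, 214.1]), ('top', 0.93, [487.8, 177.9]), ('top', 0.49, [268.7, 212.4])]
tape_roll [('side', 0.76, [262.4, 221.3]), ('top', 0.94, [415.8, 172.9])]
sanding_block [('side', 0.82, [381.8, 239.4]), ('side', 0.44, [294.8, 302.6]), ('top', 0.97, [402.9, 315.7])]
glue [('side', 0.73, [266.7, 307.5]), ('side', 0.64, [362.0, 435.2]), ('top', 0.56, [139.5, 307.4])]
brush [('side', 0.61, [399.7, 377.5]), ('side', 0.51, [327.0, 190.5]), ('top', 0.91, [203.7, 337.3])]
wax_tin [('side', 0.77, [274.8, 436.0]), ('top', 0.89, [134.9, 240.7]), ('top', 0.51, [446.6, 245.6])]
```

View pics/side0.png

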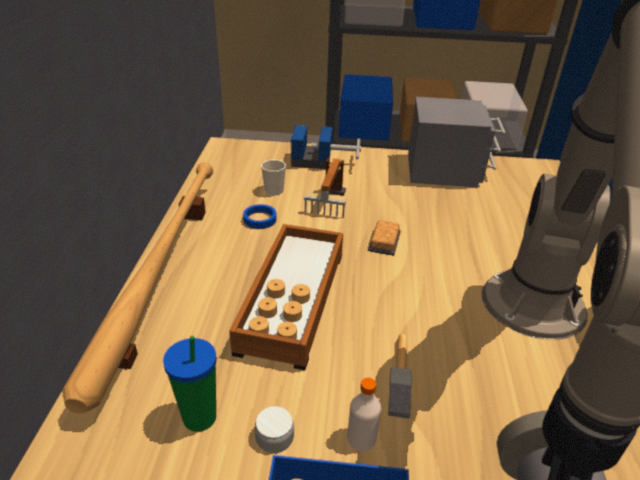

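View pics/top0.png

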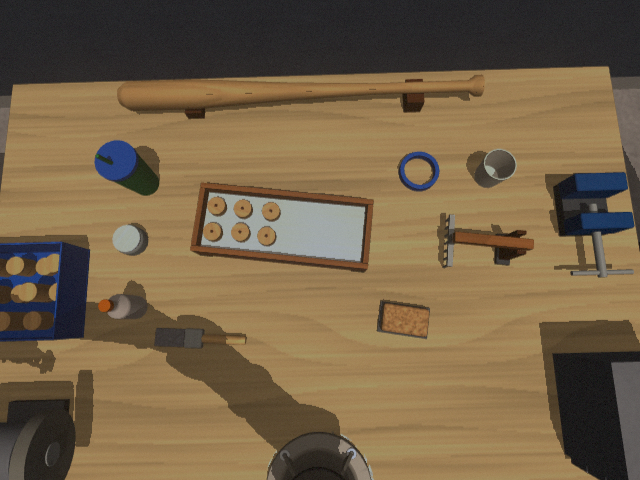

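```bash
python3 - <<'E'
from h import *
i=cv2.imread('pics/top0.png')
cv2.imwrite('pics/c1.png',cv2.resize(i[175:280,185:385],None,fx=4,fy=4,interpolation=cv2.INTER_CUBIC))
cv2.imwrite('pics/c2.png',cv2.resize(i[195:285,430:550],None,fx=6,fy=6,interpolation=cv2.INTER_CUBIC))
i=cv2.imread('pics/side0.png')
cv2.imwrite('pics/c3.png',cv2.resize(i[150:230,290:370],None,fx=7,fy=7,interpolation=cv2.INTER_CUBIC))
E
```

```text
(no output)
```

View pics/c1.png

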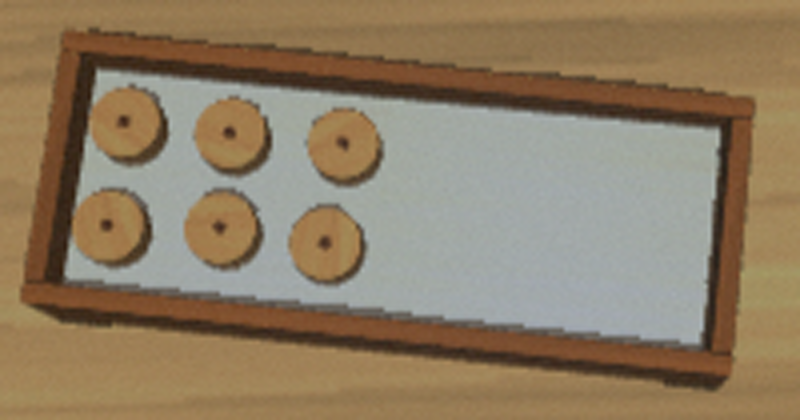

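View pics/c2.png

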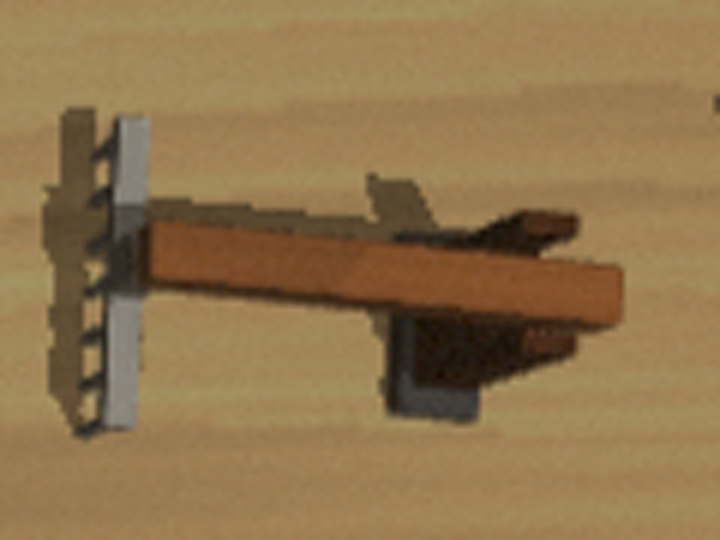

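View pics/c3.png

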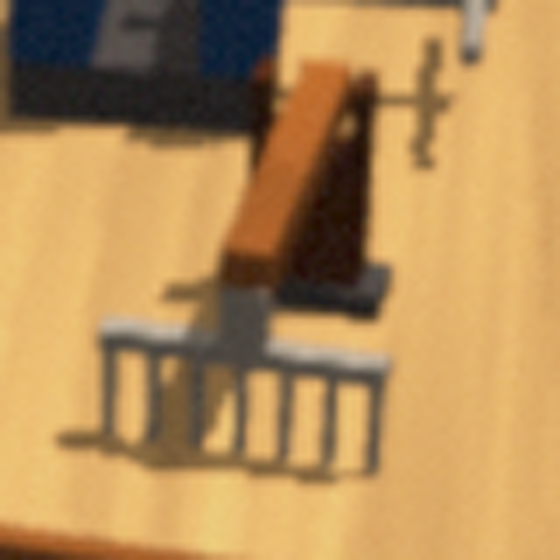

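```bash
python3 - <<'E'
from h import *
from scipy.optimize import least_squares
p=snapshot('top');s=snapshot('side')
# frame top outer corners, crop/4+offset
c=np.array([[66,32],[753,101],[731,358],[23,288]])/4+[185,175]-0.0
W=np.array([ray(p,u,0.075)[:2] for u in c]);print(np.round(W,4))
L=np.array([[77,192],[77,-192],[-77,-192],[-77,192]])/1000
f=lambda v:((R.from_euler('z',v[2]).as_matrix()[:2,:2]@L.T).T+v[:2]-W).ravel()
r=least_squares(f,[.4,0,0]);print('bed',np.round(r.x,4),np.round(r.fun*1000,1))
b=r.x;Rm=R.from_euler('z',b[2]).as_matrix()[:2,:2]
d=np.array([[128,125],[232,134],[344,145],[112,227],[223,229],[327,243]])/4+[185,175]
for u in d: print('disc',np.round((Rm.T@(ray(p,u,0.069)[:2]-b[:2]))*1000,1))
for n,us,ut,z in [('bed',(292.9,302.2),(284.1,231.9),0),('bedlev',(290,284.3),(282.6,229),.045),('grip',(326.9,186.7),(465.5,235.3),.085),('tip',(324.5,214.2),(446,244.1),0),('rest',(332.5,194.5),(504.3,250.5),0)]:
    print(n,np.round(tri([s,p],[us,ut])[0],4),np.round(ray(s,us,z),4),np.round(ray(p,ut,z),4))
# rake handle top corners at z=.097 ; crop/6+[430,195]
for u in [(150,220),(150,288),(623,265),(618,325),(128,290),(150,255),(621,295)]:
    print('handle',np.round(ray(p,np.array(u)/6+[430,195],.097),4))
for u in [(134,117),(120,428)]: print('head',np.round(ray(p,np.array(u)/6+[430,195],.05),4))
for n,z in [('tumbler',0),('paper_cup',0),('tape_roll',0),('glue',0),('wax_tin',0),('brush',0)]:
    q=spotter.pinpoint(p,n)[0];print(n,np.round(ray(p,np.array(q['xy'])*[640,480],z),3))
E
```

```text
[[ 0.6507  0.2415]
 [ 0.5994 -0.1365]
 [ 0.4586 -0.1176]
 [ 0.5075  0.2613]]
bed [ 0.5541  0.0622 -0.1321] [ 5.   0.9  5.7 -1.8 -6.2 -0.4 -4.5  1.3]
disc [ 24.4 150. ]
disc [25.2 92. ]
disc [25.2 29.8]
disc [-33.3 150.1]
disc [-28.2  89.6]
disc [-30.1  32.1]
bed [5.489e-01 6.620e-02 5.000e-04] [0.5483 0.0659 0.    ] [0.5497 0.0662 0.    ]
bedlev [0.5506 0.0649 0.0509] [0.556  0.0569 0.045 ] [0.5474 0.0655 0.045 ]
grip [ 0.5099 -0.3284  0.0788] [ 0.5044 -0.3158  0.085 ] [ 0.5137 -0.327   0.085 ]
tip [ 5.085e-01 -3.084e-01  1.000e-04] [ 0.5073 -0.3082  0.    ] [ 0.5097 -0.3085  0.    ]
rest [ 0.4937 -0.4489 -0.0184] [ 0.4926 -0.4183  0.    ] [ 0.4908 -0.4411  0.    ]
handle [ 0.52   -0.3017  0.097 ]
handle [ 0.4959 -0.2996  0.097 ]
handle [ 0.4991 -0.4643  0.097 ]
handle [ 0.4781 -0.46    0.097 ]
handle [ 0.4954 -0.2919  0.097 ]
handle [ 0.5076 -0.3006  0.097 ]
handle [ 0.4886 -0.4623  0.097 ]
head [ 0.568  -0.3138  0.05  ]
head [ 0.4524 -0.2988  0.05  ]
tumbler [0.677 0.393 0.   ]
paper_cup [ 0.671 -0.416  0.   ]
tape_roll [ 0.69  -0.247  0.   ]
glue [0.382 0.403 0.   ]
wax_tin [0.536 0.415 0.   ]
brush [0.312 0.254 0.   ]
```

```bash
cat >> h.py <<'E'
def goto(xyz,yaw=None,rot=None,st=None):
    """print units from current measured pose to target pos, tool down with yaw"""
    s=st or state();R0=R.from_euler('xyz',s['eef_rot']);
    d=R0.inv().apply(np.array(xyz)-s['tool_pos'])/0.25
    R1=R.from_euler('xyz',[np.pi,0,yaw]) if rot is None else rot
    t=(R0.inv()*R1).as_rotvec()/np.radians(30)
    print('xyz',np.round(d,3).tolist(),'turn',np.round(t,3).tolist());return d,t
E
python3 -c "
from h import *
goto([.4,.42,.36],.85)"
```

```text
xyz [-0.537, 1.062, -0.515] turn [0.0, -0.0, 0.831]
```

play_rows(
  targets=[
    {"gripper": -1, "xyz": [-0.14, 0.2, -0.2], "turn": [0, 0, 0.25]},
    {"gripper": -1, "xyz": [-0.28, 0.4, -0.4], "turn": [0, 0, 0.5]},
    {"gripper": -1, "xyz": [-0.4, 0.6, -0.52], "turn": [0, 0, 0.75]},
    {"gripper": -1, "xyz": [-0.5, 0.8, -0.52], "turn": [0, 0, 0.9]},
    {"gripper": -1, "xyz": [-0.54, 1.0, -0.52], "turn": [0, 0, 0.9]},
    {"gripper": -1, "xyz": [-0.54, 1.0, -0.52], "turn": [0, 0, 0.9]},
  ],
)

```text
clock: 2.5
tool_pos: [0.3699, 0.4352, 0.3585]
eef_rot: [-3.141, -0.002, 0.815]
force: [-0.5, 0.9, -0.6]
width: 0.0855
```

```bash
python3 -c "
from h import *
s=state();print(s['qpos'],s['tool_pos'],s['eef_rot'])
goto([.5,.2,.4],.35)"
```

```text
[-1.15429233  0.19100617  0.25533544  1.54382696 -0.04903321  1.4112055
 -0.08115961] [0.36988664 0.43522745 0.35847221] [-3.14099376e+00 -1.74459444e-03  8.14534479e-01]
xyz [-0.327, 1.024, -0.167] turn [-0.002, -0.003, 0.887]
```

play_rows(
  targets=[
    {"gripper": -1, "xyz": [-0.08, 0.2, -0.05], "turn": [0, 0, 0.25]},
    {"gripper": -1, "xyz": [-0.16, 0.4, -0.1], "turn": [0, 0, 0.5]},
    {"gripper": -1, "xyz": [-0.24, 0.6, -0.15], "turn": [0, 0, 0.75]},
    {"gripper": -1, "xyz": [-0.3, 0.8, -0.17], "turn": [0, 0, 0.9]},
    {"gripper": -1, "xyz": [-0.33, 1.0, -0.17], "turn": [0, 0, 0.9]},
    {"gripper": -1, "xyz": [-0.33, 1.0, -0.17], "turn": [0, 0, 0.9]},
  ],
)

```text
clock: 3.1
tool_pos: [0.4966, 0.1985, 0.4009]
eef_rot: [3.14, -0.003, 0.334]
force: [-0.5, -0.2, 0.1]
width: 0.0853
```

```bash
python3 -c "
from h import *
goto([.53,.0,.42],-.12)"
```

```text
xyz [-0.134, 0.794, -0.075] turn [0.002, -0.006, 0.867]
```

play_rows(
  targets=[
    {"gripper": -1, "xyz": [-0.04, 0.2, -0.02], "turn": [0, 0, 0.25]},
    {"gripper": -1, "xyz": [-0.08, 0.4, -0.05], "turn": [0, 0, 0.5]},
    {"gripper": -1, "xyz": [-0.12, 0.6, -0.08], "turn": [0, 0, 0.75]},
    {"gripper": -1, "xyz": [-0.13, 0.6, -0.08], "turn": [0, 0, 0.87]},
    {"gripper": -1, "xyz": [-0.13, 0.6, -0.08], "turn": [0, 0, 0.87]},
    {"gripper": -1, "xyz": [-0.13, 0.6, -0.08], "turn": [0, 0, 0.87]},
  ],
)

```text
clock: 3.7
tool_pos: [0.5135, 0.054, 0.4196]
eef_rot: [-3.14, 0.0, -0.11]
force: [0.8, -0.0, -0.2]
width: 0.0853
```

```bash
cat >> h.py <<'E'
def wrist(name=None):
    s=state();p=snapshot('wrist');T=np.eye(4);T[:3,:3]=R.from_euler('xyz',s['eef_rot']).as_matrix();T[:3,3]=s['tool_pos']
    p['T']=T@np.array(p['T_tool_cam'])
    if name: save(p,name); np.savez('pics/'+name,K=p['K'],T=p['T'])
    return p,s
E
python3 -c "
from h import *
p,s=wrist('w1');print(s['tool_pos'],s['eef_rot'],np.round(p['T_tool_cam'],3).tolist())"
```

```text
[0.51348497 0.05404525 0.41956105] [-3.14049859e+00  3.31562425e-04 -1.09724028e-01] [[1.0, -0.001, 0.0, -0.001], [0.001, 0.953, 0.303, -0.077], [-0.0, -0.303, 0.953, -0.142], [0.0, 0.0, 0.0, 1.0]]
```

View pics/w1.png

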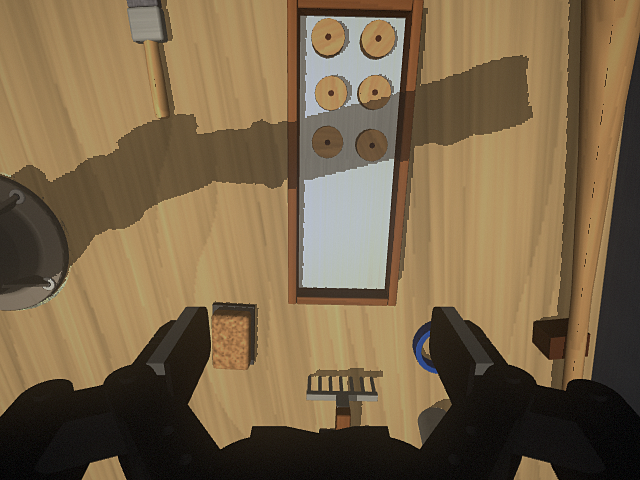

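```bash
python3 - <<'E'
import cv2
i=cv2.imread('pics/w1.png')
cv2.imwrite('pics/c4.png',cv2.resize(i[0:165,275:435],None,fx=3.6,fy=3.6,interpolation=cv2.INTER_CUBIC))
cv2.imwrite('pics/c5.png',cv2.resize(i[160:310,275:435],None,fx=3.6,fy=3.6,interpolation=cv2.INTER_CUBIC))
E
```

```text
(no output)
```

View pics/c4.png

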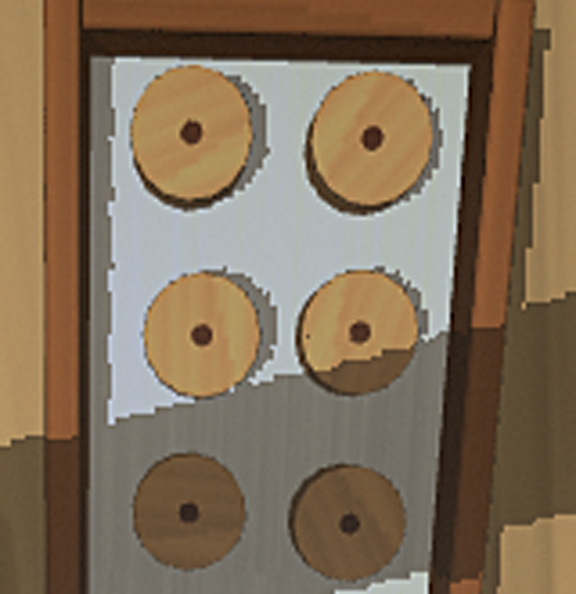

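View pics/c5.png

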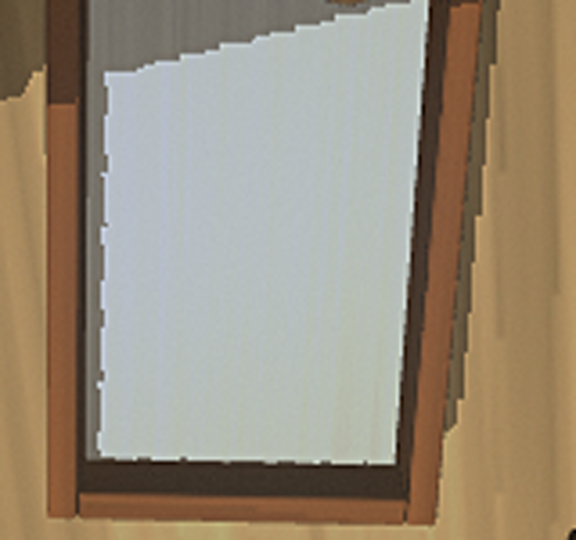

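```bash
python3 - <<'E'
from h import *
from scipy.optimize import least_squares
p=np.load('pics/w1.npz')
P=np.array([[494,38],[407,498],[79,492],[83,30]])/3.6+[[275,0],[275,160],[275,160],[275,0]]
W=np.array([ray(p,u,0.075)[:2] for u in P]);print(np.round(W,4))
L=np.array([[65,180],[65,-180],[-65,-180],[-65,180]])/1000
f=lambda v:((R.from_euler('z',v[2]).as_matrix()[:2,:2]@L.T).T+v[:2]-W).ravel()
r=least_squares(f,[.4,0,0]);print('bed',np.round(r.x,4),np.round(r.fun*1000,1))
b=r.x;Rm=R.from_euler('z',b[2]).as_matrix()[:2,:2]
d=np.array([[191,132],[372,137],[202,335],[360,332],[189,512],[349,523]])/3.6+[275,0]
for u in d: print('disc',np.round((Rm.T@(ray(p,u,0.069)[:2]-b[:2]))*1000,1))
# rake handle centre
E
```

```text
[[ 0.638   0.2331]
 [ 0.5907 -0.1231]
 [ 0.4629 -0.1063]
 [ 0.5101  0.2495]]
bed [ 0.5504  0.0633 -0.1314] [ 0.5  0.1  0.5 -0.6 -0.5 -0.3 -0.5  0.8]
disc [-29.7 152.4]
disc [ 29.  152.2]
disc [-24.3  91. ]
disc [28.9 93.1]
disc [-27.   32.9]
disc [29.2 30.4]
```

```bash
python3 -c "
from h import *
goto([.507,-.18,.35],-.12)"
```

```text
xyz [0.077, 0.936, 0.277] turn [-0.001, 0.001, 0.021]
```

play_rows(
  targets=[
    {"gripper": -1, "xyz": [0.02, 0.2, 0.06], "turn": [0, 0, 0.02]},
    {"gripper": -1, "xyz": [0.04, 0.4, 0.12], "turn": [0, 0, 0.02]},
    {"gripper": -1, "xyz": [0.06, 0.6, 0.18], "turn": [0, 0, 0.02]},
    {"gripper": -1, "xyz": [0.08, 0.8, 0.24], "turn": [0, 0, 0.02]},
    {"gripper": -1, "xyz": [0.08, 1.0, 0.28], "turn": [0, 0, 0.02]},
    {"gripper": -1, "xyz": [0.08, 1.0, 0.28], "turn": [0, 0, 0.02]},
    {"gripper": -1, "xyz": [0.08, 1.0, 0.28], "turn": [0, 0, 0.02]},
  ],
)

```text
clock: 4.45
tool_pos: [0.5049, -0.1987, 0.3489]
eef_rot: [3.141, 0.002, -0.125]
force: [0.8, 1.0, -0.0]
width: 0.0856
```

```bash
python3 -c "
from h import *
p,s=wrist('w2')
goto([.507,-.30,.22],-.12)"
```

```text
xyz [0.055, 0.411, 0.517] turn [-0.002, 0.002, -0.003]
```

View pics/w2.png

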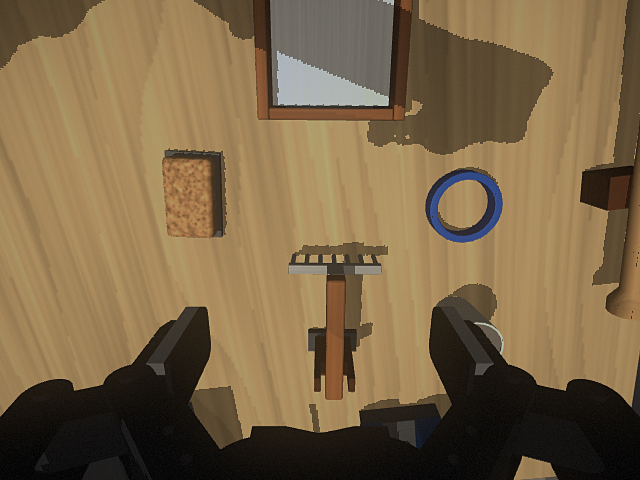

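```bash
python3 - <<'E'
import cv2
i=cv2.imread('pics/w2.png')
cv2.imwrite('pics/c6.png',cv2.resize(i[235:405,280:390],None,fx=5,fy=5,interpolation=cv2.INTER_CUBIC)[:,:,:])
E
```

```text
(no output)
```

View pics/c6.png

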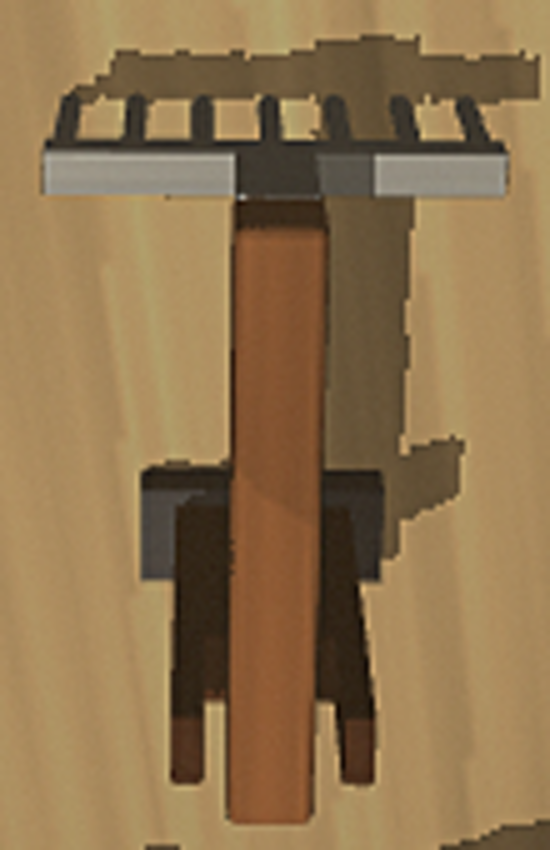

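```bash
python3 - <<'E'
from h import *
p=np.load('pics/w2.npz')
g=lambda u,z:ray(p,np.array(u)/5+[280,235],z)
a=[g(u,.097) for u in [(236,230),(326,228),(228,820),(313,822)]]
print(np.round(a,4))
m1=(a[0]+a[1])/2;m2=(a[2]+a[3])/2;d=(m1-m2)[:2];print(m1,m2,np.linalg.norm(d),'yaw',np.arctan2(-d[0],d[1]))
for z in (.05,.055,.06): 
  h=[g(u,z) for u in [(44,195),(506,195),(44,152),(506,152)]];print(z,np.round(h,4).tolist(), np.linalg.norm(h[0]-h[1]),np.linalg.norm(h[0]-h[2]))
t=[g(u,.0) for u in [(70,98),(135,98),(203,98),(270,98),(336,98),(402,98),(468,98)]];print(np.round(t,4).tolist())
u=np.array(t);dd=u[6]-u[0];print(u.mean(0),np.arctan2(dd[1],dd[0]),np.linalg.norm(dd))
E
```

```text
[[ 0.5    -0.2987  0.097 ]
 [ 0.5202 -0.3007  0.097 ]
 [ 0.4787 -0.4589  0.097 ]
 [ 0.4998 -0.4622  0.097 ]]
[ 0.51008256 -0.29968661  0.097     ] [ 0.48926395 -0.46055963  0.097     ] 0.16221449818756195 yaw -0.12869500265946546
0.05 [[0.4516, -0.3042, 0.05], [0.5667, -0.3187, 0.05], [0.4533, -0.2927, 0.05], [0.5676, -0.3071, 0.05]] 0.11602978641561305 0.011612121826250653
0.055 [[0.4523, -0.3021, 0.055], [0.5661, -0.3165, 0.055], [0.454, -0.2908, 0.055], [0.567, -0.305, 0.055]] 0.11471435165171982 0.01148047469317651
0.06 [[0.453, -0.3001, 0.06], [0.5655, -0.3142, 0.06], [0.4547, -0.2889, 0.06], [0.5664, -0.3029, 0.06]] 0.1133989168878265 0.011348827560102425
[[0.4559, -0.2972, 0.0], [0.4737, -0.2994, 0.0], [0.4922, -0.3018, 0.0], [0.5105, -0.3041, 0.0], [0.5285, -0.3063, 0.0], [0.5465, -0.3086, 0.0], [0.5645, -0.3109, 0.0]]
[ 0.51025677 -0.30404329  0.        ] -0.12524010588695556 0.10945553347973039
```

```bash
python3 -c "
from h import *
goto([.5078,-.322,.14],-.128)"
```

```text
xyz [0.069, 0.498, 0.836] turn [-0.002, 0.002, 0.012]
```

play_rows(
  targets=[
    {"gripper": -1, "xyz": [0.02, 0.15, 0.14], "turn": [0, 0, 0.01]},
    {"gripper": -1, "xyz": [0.04, 0.3, 0.28], "turn": [0, 0, 0.01]},
    {"gripper": -1, "xyz": [0.06, 0.4, 0.44], "turn": [0, 0, 0.01]},
    {"gripper": -1, "xyz": [0.069, 0.498, 0.6], "turn": [0, 0, 0.012]},
    {"gripper": -1, "xyz": [0.069, 0.498, 0.75], "turn": [0, 0, 0.012]},
    {"gripper": -1, "xyz": [0.069, 0.498, 0.836], "turn": [0, 0, 0.012]},
    {"gripper": -1, "xyz": [0.069, 0.498, 0.836], "turn": [0, 0, 0.012]},
    {"gripper": -1, "xyz": [0.069, 0.498, 0.836], "turn": [0, 0, 0.012]},
    {"gripper": -1, "xyz": [0.069, 0.498, 0.836], "turn": [0, 0, 0.012]},
  ],
)

```text
clock: 5.4
tool_pos: [0.5093, -0.323, 0.1425]
eef_rot: [3.141, -0.003, -0.127]
force: [-0.3, 0.2, 0.7]
width: 0.0854
```

```bash
python3 -c "
from h import *
p,s=wrist('w3');print(s['tool_pos'],s['eef_rot'],s['force'])
goto([.5078,-.322,.065],-.128)"
```

```text
[ 0.50926253 -0.32302522  0.1425145 ] [ 3.141236   -0.00338516 -0.1269131 ] [-0.28852535  0.24970716  0.65481966]
xyz [-0.007, -0.005, 0.31] turn [0.001, -0.007, 0.001]
```

View pics/w3.png

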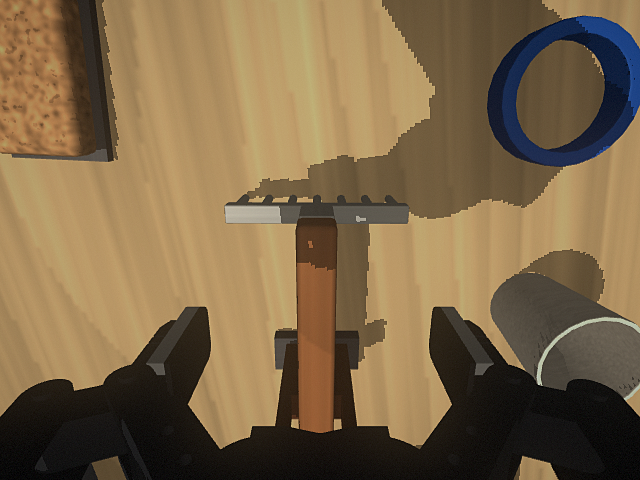

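play_rows(
  targets=[
    {"gripper": -1, "xyz": [-0.006, -0.002, 0.1], "turn": [0, -0.006, 0]},
    {"gripper": -1, "xyz": [-0.006, -0.002, 0.2], "turn": [0, -0.006, 0]},
    {"gripper": -1, "xyz": [-0.006, -0.002, 0.28], "turn": [0, -0.006, 0]},
    {"gripper": -1, "xyz": [-0.006, -0.002, 0.31], "turn": [0, -0.006, 0]},
    {"gripper": -1, "xyz": [-0.006, -0.002, 0.31], "turn": [0, -0.006, 0]},
    {"gripper": -1, "xyz": [-0.006, -0.002, 0.31], "turn": [0, -0.006, 0]},
  ],
)

```text
clock: 6.05
tool_pos: [0.5067, -0.3236, 0.0646]
eef_rot: [3.141, 0.001, -0.13]
force: [0.4, -0.7, 0.5]
width: 0.0855
```

```bash
python3 -c "
from h import *
p,s=wrist('w4');print(s['tool_pos'],s['eef_rot'],s['force'])"
```

```text
[ 0.50670723 -0.32359206  0.06461622] [ 3.14080758e+00  7.85074540e-04 -1.29515399e-01] [ 0.44962477 -0.65291633  0.52784891]
```

View pics/w4.png

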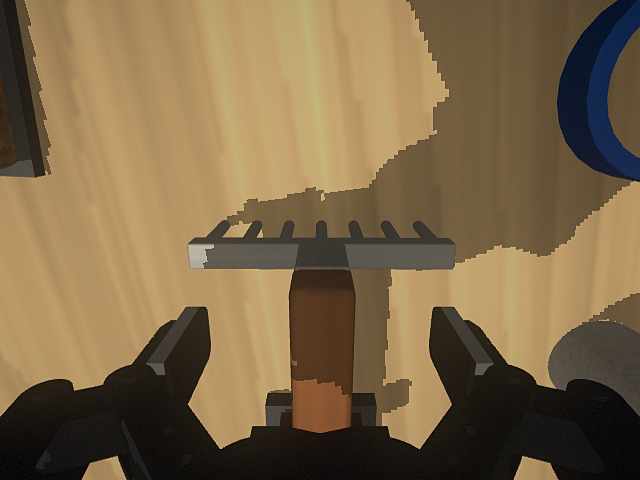

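play_rows(
  targets=[
    {"gripper": 1, "xyz": [0, 0, 0], "turn": [0, 0, 0]},
    {"gripper": 1, "xyz": [0, 0, 0], "turn": [0, 0, 0]},
    {"gripper": 1, "xyz": [0, 0, 0], "turn": [0, 0, 0]},
    {"gripper": 1, "xyz": [0, 0, 0], "turn": [0, 0, 0]},
    {"gripper": 1, "xyz": [0, 0, 0], "turn": [0, 0, 0]},
    {"gripper": 1, "xyz": [0, 0, 0], "turn": [0, 0, 0]},
    {"gripper": 1, "xyz": [0, 0, 0], "turn": [0, 0, 0]},
    {"gripper": 1, "xyz": [0, 0, 0], "turn": [0, 0, 0]},
    {"gripper": 1, "xyz": [0, 0, 0], "turn": [0, 0, 0]},
    {"gripper": 1, "xyz": [0, 0, 0], "turn": [0, 0, 0]},
  ],
)

```text
clock: 7.1
tool_pos: [0.5062, -0.323, 0.0635]
eef_rot: [-3.141, 0.002, -0.13]
force: [1.0, 1.1, 2.9]
width: 0.0213
```

```bash
python3 -c "
from h import *
p,s=wrist('w5');print(s['tool_pos'],s['eef_rot'],s['force'],s['wrist_torque'],s['width'])"
```

```text
[ 0.50618    -0.32299342  0.06345378] [-3.14149818e+00  2.26057761e-03 -1.29602827e-01] [0.9710719  1.07289689 2.89367765] [ 0.17624588 -0.26197526 -0.00848931] 0.021260210593227493
```

View pics/w5.png

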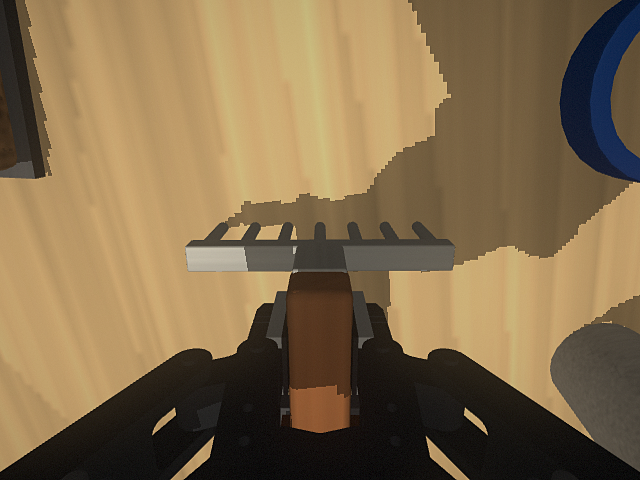

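play_rows(
  targets=[
    {"gripper": 1, "xyz": [0, 0, -0.05], "turn": [0, 0, 0]},
    {"gripper": 1, "xyz": [0, 0, -0.12], "turn": [0, 0, 0]},
    {"gripper": 1, "xyz": [0, 0, -0.22], "turn": [0, 0, 0]},
    {"gripper": 1, "xyz": [0, 0, -0.34], "turn": [0, 0, 0]},
    {"gripper": 1, "xyz": [0, 0, -0.46], "turn": [0, 0, 0]},
    {"gripper": 1, "xyz": [0, 0, -0.56], "turn": [0, 0, 0]},
    {"gripper": 1, "xyz": [0, 0, -0.6], "turn": [0, 0, 0]},
    {"gripper": 1, "xyz": [0, 0, -0.6], "turn": [0, 0, 0]},
    {"gripper": 1, "xyz": [0, 0, -0.6], "turn": [0, 0, 0]},
    {"gripper": 1, "xyz": [0, 0, -0.6], "turn": [0, 0, 0]},
  ],
)

```text
clock: 8.15
tool_pos: [0.5052, -0.3222, 0.2113]
eef_rot: [-3.14, 0.006, -0.13]
force: [0.1, 0.9, -1.6]
width: 0.0214
```

```bash
python3 -c "
from h import *
p,s=wrist('w6');print(s['tool_pos'],s['eef_rot'],s['force'],s['wrist_torque'],s['width'])
b=np.array([.5504,.0633]);Rm=R.from_euler('z',-.1314).as_matrix()[:2,:2]
print('tool at tip bed(0,62) :',b+Rm@[0,.062-.0178])
goto([.54,-.1,.24],-.1314)"
```

```text
[ 0.50521816 -0.32217298  0.21133387] [-3.1403267   0.00641153 -0.12967289] [ 0.13008412  0.88182756 -1.61438838] [ 0.0594775  -0.07410098 -0.04581442] 0.021367143783853446
tool at tip bed(0,62) : [0.55619118 0.10711897]
xyz [0.022, -0.9, -0.113] turn [-0.002, 0.012, 0.003]
```

View pics/w6.png

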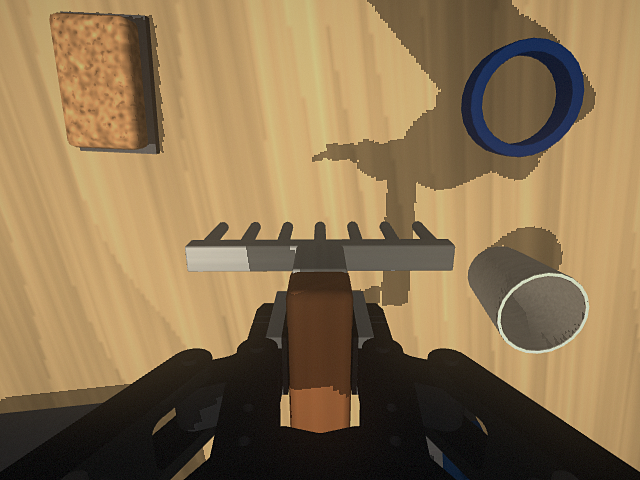

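```bash
python3 - <<'E'
from h import *
p=np.load('pics/w6.npz')
i=cv2.imread('pics/w6.png')
cv2.imwrite('pics/c7.png',cv2.resize(i[210:280,180:460],None,fx=2.8,fy=2.8,interpolation=cv2.INTER_CUBIC))
s=state();Rt=R.from_euler('xyz',s['eef_rot'])
for u in [(220,224),(320,224),(420,224)]:
    w=ray(p,u,s['tool_pos'][2]-.0635);print(Rt.inv().apply(w-s['tool_pos']))
for u in [(187,270),(454,270),(187,240),(454,240)]:
    w=ray(p,u,s['tool_pos'][2]-.0635+.055);print('head',Rt.inv().apply(w-s['tool_pos']))
E
```

```text
[-0.05671393 -0.01985769  0.06387721]
[-0.00051587 -0.01992305  0.06352579]
[ 0.05549218 -0.01998819  0.06317556]
head [-0.05753471 -0.01478978  0.00887582]
head [ 0.05651086 -0.01501821  0.00816277]
head [-0.05610375 -0.02829392  0.0088813 ]
head [ 0.05508663 -0.02845491  0.00818603]
```

View pics/c7.png

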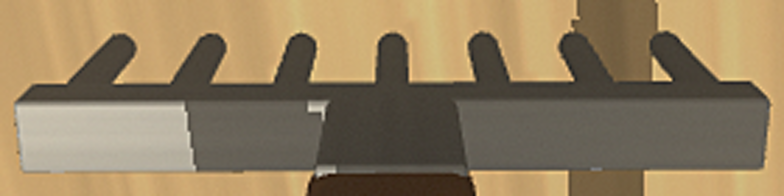

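play_rows(
  targets=[
    {"gripper": 1, "xyz": [0, -0.15, -0.04], "turn": [0, 0.01, 0]},
    {"gripper": 1, "xyz": [0.01, -0.3, -0.08], "turn": [0, 0.01, 0]},
    {"gripper": 1, "xyz": [0.01, -0.45, -0.11], "turn": [0, 0.01, 0]},
    {"gripper": 1, "xyz": [0.02, -0.6, -0.11], "turn": [0, 0.01, 0]},
    {"gripper": 1, "xyz": [0.02, -0.75, -0.11], "turn": [0, 0.01, 0]},
    {"gripper": 1, "xyz": [0.02, -0.9, -0.11], "turn": [0, 0.01, 0]},
    {"gripper": 1, "xyz": [0.02, -0.9, -0.11], "turn": [0, 0.01, 0]},
  ],
)

```text
clock: 8.9
tool_pos: [0.5413, -0.0928, 0.2391]
eef_rot: [-3.138, 0.0, -0.119]
force: [0.8, 0.2, -2.5]
width: 0.0216
```

```bash
cat >> h.py <<'E'
BED=np.array([.5504,.0633]);BY=-.1314;BR=R.from_euler('z',BY).as_matrix()[:2,:2]
TIPY=.0195;TIPZ=.0635
def tip2tool(x,y,z): # tip bed x,y (m), z world -> tool pos
    return np.r_[BED+BR@[x,y-TIPY],z+TIPZ]
def tooltip(s=None):
    s=s or state();q=BR.T@(s['tool_pos'][:2]-BED)+[0,TIPY];return np.r_[q,s['tool_pos'][2]-TIPZ]
E
python3 -c "
from h import *
print(tooltip());goto(tip2tool(0.0005,.062,.105),BY)"
```

```text
[ 0.01138004 -0.13640833  0.17564379]
xyz [-0.034, -0.793, 0.286] turn [-0.007, 0.001, 0.023]
```

play_rows(
  targets=[
    {"gripper": 1, "xyz": [-0.01, -0.16, 0.05], "turn": [-0.007, 0, 0.02]},
    {"gripper": 1, "xyz": [-0.02, -0.32, 0.1], "turn": [-0.007, 0, 0.02]},
    {"gripper": 1, "xyz": [-0.03, -0.48, 0.15], "turn": [-0.007, 0, 0.023]},
    {"gripper": 1, "xyz": [-0.034, -0.64, 0.2], "turn": [-0.007, 0, 0.023]},
    {"gripper": 1, "xyz": [-0.034, -0.793, 0.26], "turn": [-0.007, 0, 0.023]},
    {"gripper": 1, "xyz": [-0.034, -0.793, 0.286], "turn": [-0.007, 0, 0.023]},
    {"gripper": 1, "xyz": [-0.034, -0.793, 0.286], "turn": [-0.007, 0, 0.023]},
    {"gripper": 1, "xyz": [-0.034, -0.793, 0.286], "turn": [-0.007, 0, 0.023]},
  ],
)

```text
clock: 9.7
tool_pos: [0.5576, 0.0951, 0.169]
eef_rot: [3.136, -0.002, -0.144]
force: [-0.2, -0.6, -1.2]
width: 0.0212
```

```bash
python3 -c "
from h import *
p,s=wrist('w7');print(tooltip(s),s['eef_rot'],s['force'],s['wrist_torque'])
q=snapshot('side');save(q,'side1')
i=cv2.imread('pics/side1.png');cv2.imwrite('pics/c8.png',cv2.resize(i[180:380,210:400],None,fx=3,fy=3,interpolation=cv2.INTER_CUBIC))
goto(tip2tool(0.0005,.062,.105),BY)"
```

```text
[0.00294095 0.05192276 0.10546915] [ 3.13640154e+00 -1.82211280e-03 -1.43899454e-01] [-0.19942244 -0.63589001 -1.22242076] [ 0.03222783 -0.01600334  0.04182138]
xyz [-0.012, -0.04, 0.005] turn [0.007, -0.006, -0.026]
```

View pics/w7.png

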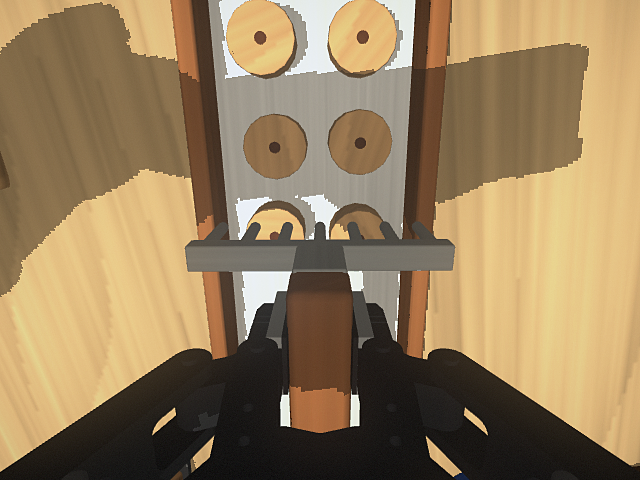

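View pics/c8.png

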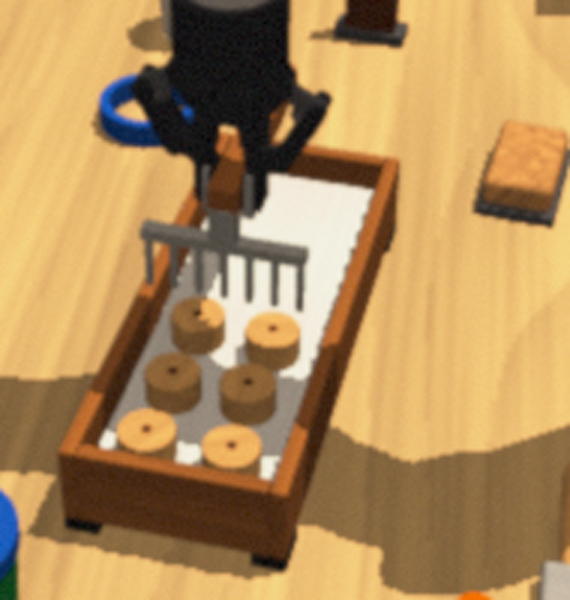

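play_rows(
  targets=[
    {"gripper": 1, "xyz": [0, 0, 0], "turn": [0, 0, 0]},
    {"gripper": 1, "xyz": [0, 0, 0], "turn": [0, 0, 0]},
  ],
)

```text
clock: 10.0
tool_pos: [0.558, 0.0963, 0.1697]
eef_rot: [3.139, -0.003, -0.143]
force: [-0.0, -0.1, -2.5]
width: 0.0214
```

```bash
python3 -c "
from h import *
s=state();print(tooltip(s),s['eef_rot'],s['force'],s['joint_velocities'])
goto(tip2tool(0.0005,.062,.105),BY)"
```

```text
[0.00319473 0.05316759 0.10618661] [ 3.13852689e+00 -2.89665695e-03 -1.43170993e-01] [-0.03243364 -0.14035816 -2.49216407] [-0.0041508   0.00249119 -0.00489051  0.00018222 -0.00099444 -0.00124394
 -0.00096526]
xyz [-0.011, -0.035, 0.005] turn [0.006, -0.005, -0.022]
```

play_rows(
  targets=[
    {"gripper": 1, "xyz": [-0.011, -0.035, 0], "turn": [0.006, -0.005, -0.022]},
    {"gripper": 1, "xyz": [-0.011, -0.035, 0], "turn": [0.006, -0.005, -0.022]},
    {"gripper": 1, "xyz": [-0.011, -0.035, 0], "turn": [0.006, -0.005, -0.022]},
    {"gripper": 1, "xyz": [-0.011, -0.035, 0], "turn": [0.006, -0.005, -0.022]},
  ],
)

```text
clock: 10.4
tool_pos: [0.5562, 0.1062, 0.1692]
eef_rot: [3.141, 0.0, -0.13]
force: [0.0, 0.3, -2.2]
width: 0.0209
```

```bash
python3 -c "
from h import *
p,s=wrist('w8');print(tooltip(s),s['eef_rot'],s['force'],s['wrist_torque'])
goto(tip2tool(0.0005,.062,.045),BY)"
```

```text
[0.00014003 0.06278913 0.10566187] [ 3.14108089e+00  4.33094340e-04 -1.29932893e-01] [ 0.01597679  0.31679737 -2.18189203] [ 0.02348685  0.01129148 -0.00990065]
xyz [0.001, 0.002, 0.243] turn [0.001, 0.001, 0.002]
```

View pics/w8.png

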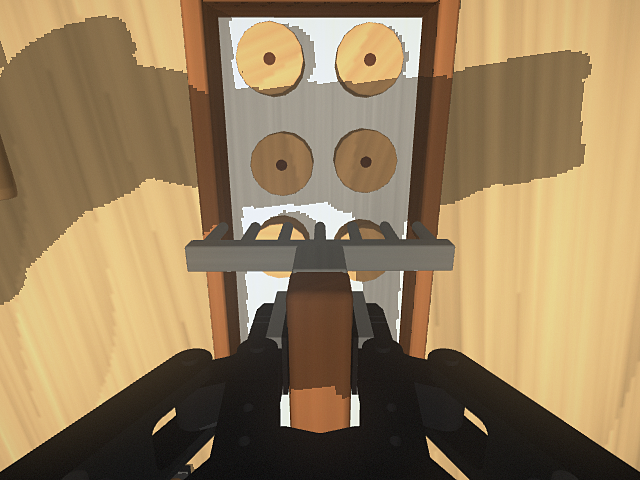

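play_rows(
  targets=[
    {"gripper": 1, "xyz": [0.002, 0.002, 0.06], "turn": [0, 0, 0]},
    {"gripper": 1, "xyz": [0.002, 0.002, 0.13], "turn": [0, 0, 0]},
    {"gripper": 1, "xyz": [0.002, 0.002, 0.18], "turn": [0, 0, 0]},
    {"gripper": 1, "xyz": [0.002, 0.002, 0.2], "turn": [0, 0, 0]},
    {"gripper": 1, "xyz": [0.002, 0.002, 0.21], "turn": [0, 0, 0]},
    {"gripper": 1, "xyz": [0.002, 0.002, 0.21], "turn": [0, 0, 0]},
    {"gripper": 1, "xyz": [0.002, 0.002, 0.21], "turn": [0, 0, 0]},
  ],
)

```text
clock: 11.15
tool_pos: [0.5572, 0.1055, 0.1172]
eef_rot: [-3.142, -0.001, -0.13]
force: [0.4, 0.5, -2.1]
width: 0.0211
```

```bash
python3 -c "
from h import *
p,s=wrist('w9');print(tooltip(s),s['eef_rot'],s['force'],s['wrist_torque'])"
```

```text
[0.00116542 0.06226013 0.05368514] [-3.14158237e+00 -6.02996497e-04 -1.30333831e-01] [ 0.44841117  0.47662827 -2.06301115] [ 0.09607975 -0.03242555  0.00383165]
```

View pics/w9.png

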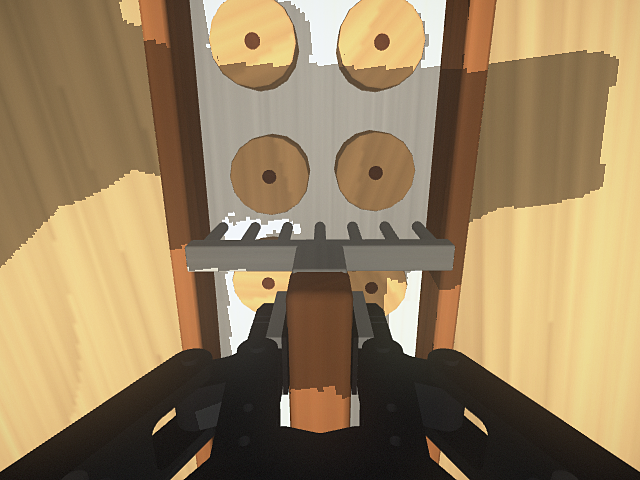

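play_rows(
  targets=[
    {"gripper": 1, "xyz": [0, 0, 0.01], "turn": [0, 0, 0]},
    {"gripper": 1, "xyz": [0, 0, 0.02], "turn": [0, 0, 0]},
    {"gripper": 1, "xyz": [0, 0, 0.028], "turn": [0, 0, 0]},
    {"gripper": 1, "xyz": [0, 0, 0.028], "turn": [0, 0, 0]},
    {"gripper": 1, "xyz": [0, 0, 0.028], "turn": [0, 0, 0]},
  ],
)

```text
clock: 11.7
tool_pos: [0.5566, 0.1055, 0.1096]
eef_rot: [3.141, 0.001, -0.13]
force: [0.4, -0.1, -2.7]
width: 0.0216
```

play_rows(
  targets=[
    {"gripper": 1, "xyz": [0, 0, 0.004], "turn": [0, 0, 0]},
    {"gripper": 1, "xyz": [0, 0, 0.004], "turn": [0, 0, 0]},
  ],
)

```text
clock: 11.9
tool_pos: [0.5566, 0.1056, 0.1086]
eef_rot: [3.141, 0.0, -0.13]
force: [-0.1, 0.5, -1.9]
width: 0.0215
```

play_rows(
  targets=[
    {"gripper": 1, "xyz": [0, 0, 0.004], "turn": [0, 0, 0]},
    {"gripper": 1, "xyz": [0, 0, 0.004], "turn": [0, 0, 0]},
  ],
)

```text
clock: 12.1
tool_pos: [0.5567, 0.1055, 0.1078]
eef_rot: [3.141, 0.0, -0.13]
force: [0.4, -0.6, -1.0]
width: 0.021
```

play_rows(
  targets=[
    {"gripper": 1, "xyz": [0, 0, 0.003], "turn": [0, 0, 0]},
    {"gripper": 1, "xyz": [0, 0, 0.003], "turn": [0, 0, 0]},
  ],
)

```text
clock: 12.3
tool_pos: [0.5567, 0.1055, 0.1072]
eef_rot: [3.141, 0.0, -0.13]
force: [-1.4, -1.1, 1.4]
width: 0.0215
```

play_rows(
  targets=[
    {"gripper": 1, "xyz": [0, 0, 0], "turn": [0, 0, 0]},
  ],
)

```text
clock: 12.4
tool_pos: [0.5567, 0.1055, 0.1071]
eef_rot: [3.141, 0.0, -0.13]
force: [-0.1, -0.4, 1.6]
width: 0.0211
```

play_rows(
  targets=[
    {"gripper": 1, "xyz": [0, 0.015, -0.001], "turn": [0, 0, 0]},
    {"gripper": 1, "xyz": [0, 0.03, -0.001], "turn": [0, 0, 0]},
    {"gripper": 1, "xyz": [0, 0.045, -0.001], "turn": [0, 0, 0]},
    {"gripper": 1, "xyz": [0, 0.06, -0.001], "turn": [0, 0, 0]},
  ],
)

```text
clock: 12.8
tool_pos: [0.5549, 0.0908, 0.1073]
eef_rot: [-3.141, 0.0, -0.13]
force: [0.3, 2.1, 0.8]
width: 0.0213
```

```bash
python3 -c "
from h import *
s=state();print(tooltip(s),s['tool_pos'][2],s['force'],s['wrist_torque'])"
```

```text
[0.0008225  0.04730501 0.04380673] 0.10730673157419568 [0.33107767 2.14710364 0.82722371] [ 0.77943874 -0.0508522  -0.08685262]
```

play_rows(
  targets=[
    {"gripper": 1, "xyz": [0, 0.02, 0], "turn": [0, 0, 0]},
    {"gripper": 1, "xyz": [0, 0.04, 0], "turn": [0, 0, 0]},
    {"gripper": 1, "xyz": [0, 0.06, 0], "turn": [0, 0, 0]},
    {"gripper": 1, "xyz": [0, 0.08, 0], "turn": [0, 0, 0]},
  ],
)

```text
clock: 13.2
tool_pos: [0.552, 0.0704, 0.1072]
eef_rot: [3.141, 0.001, -0.13]
force: [0.2, 2.5, 0.9]
width: 0.0212
```

play_rows(
  targets=[
    {"gripper": 1, "xyz": [0, 0.02, 0], "turn": [0, 0, 0]},
    {"gripper": 1, "xyz": [0, 0.04, 0], "turn": [0, 0, 0]},
    {"gripper": 1, "xyz": [0, 0.05, 0], "turn": [0, 0, 0]},
  ],
)

```text
clock: 13.5
tool_pos: [0.5503, 0.0576, 0.1072]
eef_rot: [3.141, 0.001, -0.131]
force: [-0.7, 2.0, 1.7]
width: 0.0216
```

```bash
python3 -c "
from h import *
s=state();print(tooltip(s),s['tool_pos'][2],s['force'],s['wrist_torque'])"
```

```text
[0.00062716 0.01382823 0.04368379] 0.10718378688441778 [-0.74246614  2.00597645  1.67016924] [ 0.76826948 -0.04110295 -0.02190836]
```

play_rows(
  targets=[
    {"gripper": 1, "xyz": [0, 0.02, 0], "turn": [0, 0, 0]},
    {"gripper": 1, "xyz": [0, 0.02, 0], "turn": [0, 0, 0]},
  ],
)

```text
clock: 13.7
tool_pos: [0.5496, 0.0522, 0.1072]
eef_rot: [3.14, 0.001, -0.131]
force: [-0.6, 0.1, 0.1]
width: 0.021
```

play_rows(
  targets=[
    {"gripper": 1, "xyz": [0, 0.012, 0], "turn": [0, 0, 0]},
    {"gripper": 1, "xyz": [0, 0.012, 0], "turn": [0, 0, 0]},
  ],
)

```text
clock: 13.9
tool_pos: [0.5493, 0.0501, 0.1072]
eef_rot: [3.141, 0.001, -0.13]
force: [0.8, 1.5, 1.4]
width: 0.0212
```

play_rows(
  targets=[
    {"gripper": 1, "xyz": [0, 0.014, 0], "turn": [0, 0, 0]},
    {"gripper": 1, "xyz": [0, 0.014, 0], "turn": [0, 0, 0]},
  ],
)

```text
clock: 14.1
tool_pos: [0.5489, 0.0466, 0.1072]
eef_rot: [3.141, 0.0, -0.131]
force: [0.3, 1.2, 1.8]
width: 0.0215
```

```bash
python3 -c "
from h import *
s=state();print(tooltip(s),s['tool_pos'][2],s['force'],s['wrist_torque'])"
```

```text
[0.00069011 0.00279099 0.04372325] 0.1072232452738816 [0.30987978 1.22815408 1.84831514] [ 0.5574106  -0.0120425   0.01336181]
```

play_rows(
  targets=[
    {"gripper": 1, "xyz": [0, 0.014, 0], "turn": [0, 0, 0]},
    {"gripper": 1, "xyz": [0, 0.014, 0], "turn": [0, 0, 0]},
  ],
)

```text
clock: 14.3
tool_pos: [0.5485, 0.043, 0.1073]
eef_rot: [3.141, 0.0, -0.131]
force: [0.5, 1.5, 1.6]
width: 0.0212
```

```bash
python3 -c "
from h import *
s=state();print(tooltip(s),s['tool_pos'][2],s['force'],s['wrist_torque'])"
```

```text
[ 0.00073313 -0.00085556  0.04376284] 0.10726284275166716 [0.47493107 1.51072359 1.58572949] [0.63955955 0.02992618 0.02035043]
```

play_rows(
  targets=[
    {"gripper": 1, "xyz": [0, 0.01, 0], "turn": [0, 0, 0]},
    {"gripper": 1, "xyz": [0, 0.02, 0], "turn": [0, 0, 0]},
  ],
)

```text
clock: 14.5
tool_pos: [0.5479, 0.0388, 0.1072]
eef_rot: [-3.141, 0.0, -0.13]
force: [0.5, 2.0, 1.3]
width: 0.0214
```

play_rows(
  targets=[
    {"gripper": 1, "xyz": [0, 0.01, 0], "turn": [0, 0, 0]},
    {"gripper": 1, "xyz": [0, 0.02, 0], "turn": [0, 0, 0]},
  ],
)

```text
clock: 14.7
tool_pos: [0.5472, 0.0337, 0.1073]
eef_rot: [-3.142, 0.0, -0.13]
force: [0.8, 2.7, 2.1]
width: 0.0212
```

```bash
python3 -c "
from h import *
s=state();print(tooltip(s),s['tool_pos'][2],s['force'],s['wrist_torque'])"
```

```text
[ 0.0007541  -0.01027347  0.04375986] 0.10725986266828624 [0.7519914  2.74157319 2.1289275 ] [ 1.04659457 -0.08013122 -0.02059854]
```

play_rows(
  targets=[
    {"gripper": 1, "xyz": [0, 0.01, -0.001], "turn": [0, 0, 0]},
    {"gripper": 1, "xyz": [0, 0.02, -0.002], "turn": [0, 0, 0]},
  ],
)

```text
clock: 14.9
tool_pos: [0.5465, 0.0284, 0.1077]
eef_rot: [3.141, 0.001, -0.13]
force: [-0.2, 3.0, 1.7]
width: 0.0215
```

play_rows(
  targets=[
    {"gripper": 1, "xyz": [0, 0.01, 0], "turn": [0, 0, 0]},
    {"gripper": 1, "xyz": [0, 0.02, 0], "turn": [0, 0, 0]},
  ],
)

```text
clock: 15.1
tool_pos: [0.5458, 0.0235, 0.1076]
eef_rot: [3.141, 0.001, -0.13]
force: [0.5, 3.3, 2.4]
width: 0.0213
```

```bash
python3 -c "
from h import *
s=state();print(tooltip(s),s['tool_pos'][2],s['force'],s['wrist_torque'])"
```

```text
[ 0.00066323 -0.02054494  0.04414801] 0.10764800595855303 [0.46818671 3.33858981 2.35712696] [ 1.01712371 -0.07224658 -0.05531931]
```

play_rows(
  targets=[
    {"gripper": 1, "xyz": [0, 0.01, -0.002], "turn": [0, 0, 0]},
    {"gripper": 1, "xyz": [0, 0.02, -0.0025], "turn": [0, 0, 0]},
    {"gripper": 1, "xyz": [0, 0.03, -0.003], "turn": [0, 0, 0]},
  ],
)

```text
clock: 15.4
tool_pos: [0.5447, 0.0158, 0.1083]
eef_rot: [3.141, 0.001, -0.13]
force: [0.5, 3.0, 1.0]
width: 0.0209
```

```bash
python3 -c "
from h import *
s=state();print(tooltip(s),s['tool_pos'][2],s['force'],s['wrist_torque'])"
```

```text
[ 0.00054508 -0.02829627  0.04480917] 0.10830917275862433 [0.47424464 2.95819454 0.98965359] [ 0.76924459 -0.06243741 -0.07319842]
```

play_rows(
  targets=[
    {"gripper": 1, "xyz": [0, 0.01, 0], "turn": [0, 0, 0]},
    {"gripper": 1, "xyz": [0, 0.02, -0.0005], "turn": [0, 0, 0]},
  ],
)

```text
clock: 15.6
tool_pos: [0.5441, 0.0111, 0.1084]
eef_rot: [3.141, 0.001, -0.13]
force: [-0.2, 2.3, -0.5]
width: 0.0211
```

```bash
python3 -c "
from h import *
s=state();print(tooltip(s),s['tool_pos'][2],s['force'],s['wrist_torque'])"
```

```text
[ 0.00056448 -0.03312106  0.04494655] 0.10844654906554203 [-0.21342543  2.29376415 -0.48644977] [ 7.29892424e-01 -1.96074289e-04 -3.76127399e-02]
```

play_rows(
  targets=[
    {"gripper": 1, "xyz": [0, 0.013, 0], "turn": [0, 0, 0]},
    {"gripper": 1, "xyz": [0, 0.026, 0], "turn": [0, 0, 0]},
    {"gripper": 1, "xyz": [0, 0.04, 0], "turn": [0, 0, 0]},
  ],
)

```text
clock: 15.9
tool_pos: [0.543, 0.0013, 0.1086]
eef_rot: [3.141, 0.001, -0.13]
force: [0.1, 2.5, 0.8]
width: 0.0213
```

```bash
python3 -c "
from h import *
s=state();print(tooltip(s),s['tool_pos'][2],s['force'],s['wrist_torque'])"
```

```text
[ 0.00075649 -0.04297683  0.04508161] 0.10858160978050777 [0.11631145 2.53888759 0.83036234] [ 0.85799214 -0.07521191 -0.05347285]
```

play_rows(
  targets=[
    {"gripper": 1, "xyz": [0, 0.01, 0], "turn": [0, 0, 0]},
    {"gripper": 1, "xyz": [0, 0.02, -0.0005], "turn": [0, 0, 0]},
  ],
)

```text
clock: 16.1
tool_pos: [0.5423, -0.0037, 0.1087]
eef_rot: [3.141, 0.0, -0.13]
force: [0.1, 2.0, 2.0]
width: 0.0212
```

```bash
python3 -c "
from h import *
s=state();print(tooltip(s),s['tool_pos'][2],s['force'],s['wrist_torque'])"
```

```text
[ 0.00076438 -0.04800427  0.04522262] 0.10872261740521902 [0.07731087 1.97616937 1.95875737] [ 0.81890023 -0.04447746 -0.04076671]
```

play_rows(
  targets=[
    {"gripper": 1, "xyz": [0, 0.013, -0.001], "turn": [0, 0, 0]},
    {"gripper": 1, "xyz": [0, 0.026, -0.0015], "turn": [0, 0, 0]},
    {"gripper": 1, "xyz": [0, 0.04, -0.002], "turn": [0, 0, 0]},
  ],
)

```text
clock: 16.4
tool_pos: [0.5409, -0.0137, 0.1092]
eef_rot: [3.141, 0.001, -0.13]
force: [-0.0, 1.3, 0.5]
width: 0.0214
```

```bash
python3 -c "
from h import *
s=state();print(tooltip(s),s['tool_pos'][2],s['force'],s['wrist_torque'])"
```

```text
[ 0.00068493 -0.05812622  0.04565417] 0.10915416794860122 [-0.00793384  1.34916593  0.48654047] [ 0.71796134 -0.06468529 -0.02506182]
```

play_rows(
  targets=[
    {"gripper": 1, "xyz": [0, 0.013, -0.0004], "turn": [0, 0, 0]},
    {"gripper": 1, "xyz": [0, 0.026, -0.0008], "turn": [0, 0, 0]},
    {"gripper": 1, "xyz": [0, 0.04, -0.001], "turn": [0, 0, 0]},
  ],
)

```text
clock: 16.7
tool_pos: [0.5396, -0.0236, 0.1094]
eef_rot: [3.141, 0.001, -0.13]
force: [-1.0, 2.2, 0.9]
width: 0.0215
```

```bash
python3 -c "
from h import *
s=state();print(tooltip(s),s['tool_pos'][2],s['force'],s['wrist_torque'])"
```

```text
[ 0.00071476 -0.06806056  0.04591809] 0.10941809072868103 [-0.95295999  2.24434658  0.88277549] [ 0.73712023 -0.0586929  -0.10221584]
```

play_rows(
  targets=[
    {"gripper": 1, "xyz": [0, 0.013, -0.0004], "turn": [0, 0, 0]},
    {"gripper": 1, "xyz": [0, 0.026, -0.0008], "turn": [0, 0, 0]},
    {"gripper": 1, "xyz": [0, 0.04, -0.001], "turn": [0, 0, 0]},
  ],
)

```text
clock: 17.0
tool_pos: [0.5384, -0.0335, 0.1097]
eef_rot: [3.141, 0.001, -0.13]
force: [-0.1, 2.8, 0.6]
width: 0.0212
```

```bash
python3 -c "
from h import *
s=state();print(tooltip(s),s['tool_pos'][2],s['force'],s['wrist_torque'])"
```

```text
[ 0.00073843 -0.07802502  0.04618769] 0.10968769245743397 [-0.10081317  2.81903158  0.62323116] [ 0.75722624 -0.07401766 -0.10022492]
```

play_rows(
  targets=[
    {"gripper": 1, "xyz": [0, 0.013, -0.0004], "turn": [0, 0, 0]},
    {"gripper": 1, "xyz": [0, 0.026, -0.0008], "turn": [0, 0, 0]},
    {"gripper": 1, "xyz": [0, 0.04, -0.001], "turn": [0, 0, 0]},
    {"gripper": 1, "xyz": [0, 0.053, -0.0014], "turn": [0, 0, 0]},
    {"gripper": 1, "xyz": [0, 0.066, -0.0017], "turn": [0, 0, 0]},
    {"gripper": 1, "xyz": [0, 0.066, -0.0017], "turn": [0, 0, 0]},
  ],
)

```text
clock: 17.6
tool_pos: [0.5361, -0.0507, 0.1102]
eef_rot: [3.14, 0.0, -0.131]
force: [-0.2, 0.5, 0.9]
width: 0.0217
```

```bash
python3 -c "
from h import *
p,s=wrist('w10');print(tooltip(s),s['tool_pos'][2],s['force'],s['wrist_torque'])
save(snapshot('top'),'top1')
i=cv2.imread('pics/top1.png');cv2.imwrite('pics/c9.png',cv2.resize(i[165:290,175:395],None,fx=3.5,fy=3.5,interpolation=cv2.INTER_CUBIC))"
```

```text
[ 0.00079456 -0.09537716  0.04670474] 0.11020473983199844 [-0.24537781  0.45839872  0.90731948] [0.3141884  0.08311626 0.02562356]
```

View pics/w10.png

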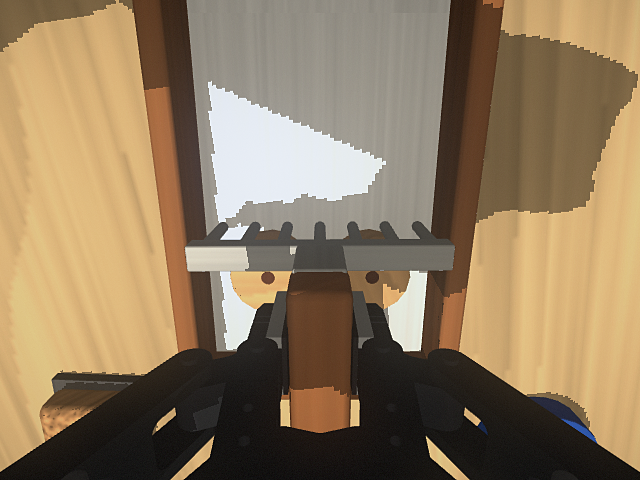

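View pics/c9.png

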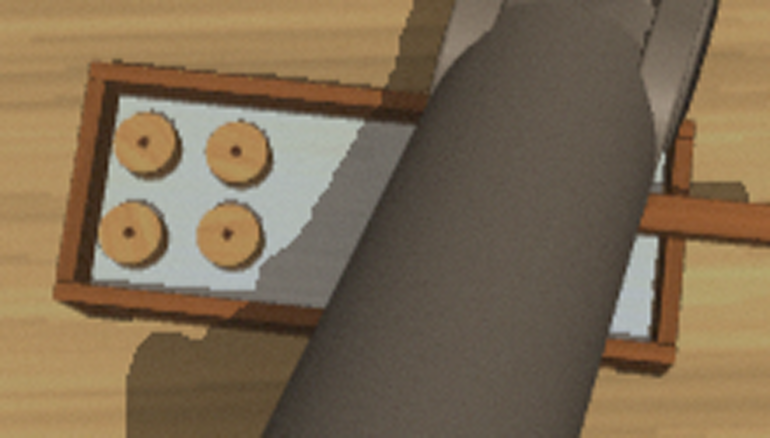

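play_rows(
  targets=[
    {"gripper": 1, "xyz": [0, -0.01, -0.003], "turn": [0, 0, 0]},
    {"gripper": 1, "xyz": [0, -0.012, -0.04], "turn": [0, 0, 0]},
    {"gripper": 1, "xyz": [0, -0.012, -0.12], "turn": [0, 0, 0]},
    {"gripper": 1, "xyz": [0, -0.012, -0.22], "turn": [0, 0, 0]},
    {"gripper": 1, "xyz": [0, -0.1, -0.24], "turn": [0, 0, 0]},
    {"gripper": 1, "xyz": [0, -0.25, -0.24], "turn": [0, 0, 0]},
    {"gripper": 1, "xyz": [0, -0.42, -0.24], "turn": [0, 0, 0]},
    {"gripper": 1, "xyz": [0, -0.6, -0.24], "turn": [0, 0, 0]},
    {"gripper": 1, "xyz": [0, -0.75, -0.24], "turn": [0, 0, 0]},
    {"gripper": 1, "xyz": [0, -0.85, -0.24], "turn": [0, 0, 0]},
    {"gripper": 1, "xyz": [0, -0.87, -0.24], "turn": [0, 0, 0]},
    {"gripper": 1, "xyz": [0, -0.87, -0.24], "turn": [0, 0, 0]},
    {"gripper": 1, "xyz": [0, -0.87, -0.24], "turn": [0, 0, 0]},
    {"gripper": 1, "xyz": [0, -0.87, -0.24], "turn": [0, 0, 0]},
  ],
)

```text
clock: 19.1
tool_pos: [0.5646, 0.1638, 0.1702]
eef_rot: [3.14, 0.0, -0.133]
force: [-0.1, 0.1, -1.8]
width: 0.0209
```

```bash
python3 -c "
from h import *
p,s=wrist('w11');print(tooltip(s),s['eef_rot'],s['force'],s['wrist_torque'])
save(snapshot('side'),'side2')
i=cv2.imread('pics/side2.png');cv2.imwrite('pics/c10.png',cv2.resize(i[180:380,210:400],None,fx=3,fy=3,interpolation=cv2.INTER_CUBIC))
goto(tip2tool(0.0005,.122,.054),BY)"
```

```text
[0.00087176 0.12096223 0.1067318 ] [ 3.14046334e+00  4.30701168e-04 -1.33337792e-01] [-0.13849021  0.0992843  -1.836859  ] [0.06937139 0.03155788 0.02428996]
xyz [-0.001, -0.002, 0.211] turn [0.001, 0.001, -0.003]
```

View pics/w11.png

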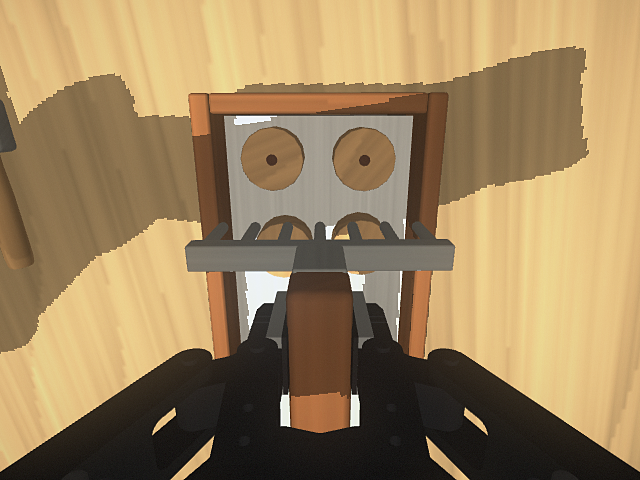

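View pics/c10.png

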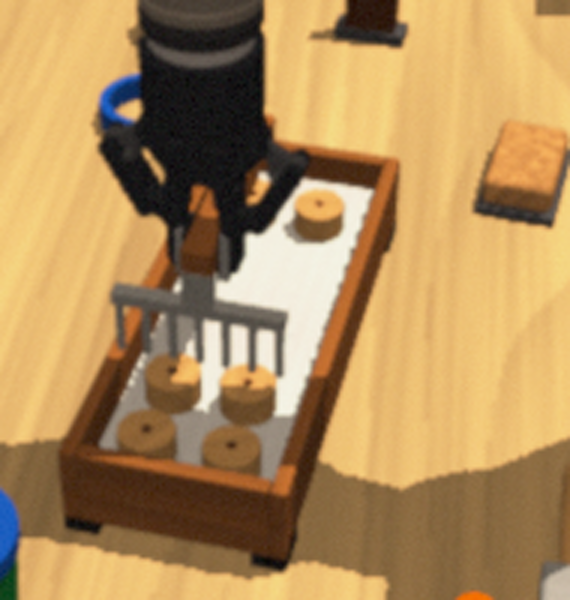

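play_rows(
  targets=[
    {"gripper": 1, "xyz": [-0.001, -0.004, 0.06], "turn": [0, 0, 0.002]},
    {"gripper": 1, "xyz": [-0.001, -0.004, 0.13], "turn": [0, 0, 0.002]},
    {"gripper": 1, "xyz": [-0.001, -0.004, 0.18], "turn": [0, 0, 0.002]},
    {"gripper": 1, "xyz": [-0.001, -0.004, 0.215], "turn": [0, 0, 0.002]},
    {"gripper": 1, "xyz": [-0.001, -0.004, 0.235], "turn": [0, 0, 0.002]},
    {"gripper": 1, "xyz": [-0.001, -0.004, 0.242], "turn": [0, 0, 0.002]},
    {"gripper": 1, "xyz": [-0.001, -0.004, 0.242], "turn": [0, 0, 0.002]},
    {"gripper": 1, "xyz": [-0.001, -0.004, 0.242], "turn": [0, 0, 0.002]},
  ],
)

```text
clock: 20.0
tool_pos: [0.5649, 0.1671, 0.1101]
eef_rot: [-3.141, -0.001, -0.131]
force: [0.2, 0.3, -2.5]
width: 0.0209
```

```bash
python3 -c "
from h import *
p,s=wrist('w12');print(tooltip(s),s['tool_pos'][2],s['eef_rot'],s['force'],s['wrist_torque'])
goto(tip2tool(0.0005,.022,.045),BY)"
```

```text
[0.00078261 0.12435478 0.04658406] 0.11008405753944209 [-3.14147769e+00 -5.03255294e-04 -1.31308029e-01] [ 0.24062285  0.27161579 -2.54224845] [0.08104943 0.00792901 0.00755516]
xyz [-0.001, 0.409, 0.007] turn [-0.0, -0.001, 0.0]
```

View pics/w12.png

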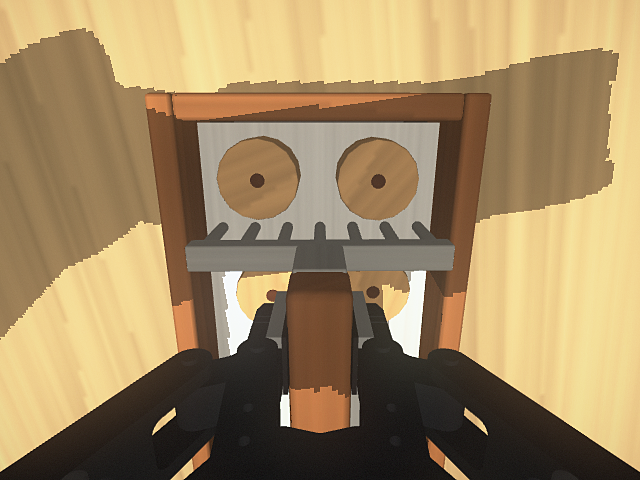

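play_rows(
  targets=[
    {"gripper": 1, "xyz": [0, 0.02, 0.002], "turn": [0, 0, 0]},
    {"gripper": 1, "xyz": [0, 0.04, 0.003], "turn": [0, 0, 0]},
    {"gripper": 1, "xyz": [0, 0.06, 0.003], "turn": [0, 0, 0]},
    {"gripper": 1, "xyz": [0, 0.085, 0.003], "turn": [0, 0, 0]},
    {"gripper": 1, "xyz": [0, 0.11, 0.003], "turn": [0, 0, 0]},
    {"gripper": 1, "xyz": [0, 0.135, 0.003], "turn": [0, 0, 0]},
    {"gripper": 1, "xyz": [0, 0.16, 0.003], "turn": [0, 0, 0]},
    {"gripper": 1, "xyz": [0, 0.185, 0.003], "turn": [0, 0, 0]},
    {"gripper": 1, "xyz": [0, 0.21, 0.003], "turn": [0, 0, 0]},
    {"gripper": 1, "xyz": [0, 0.235, 0.003], "turn": [0, 0, 0]},
    {"gripper": 1, "xyz": [0, 0.26, 0.003], "turn": [0, 0, 0]},
    {"gripper": 1, "xyz": [0, 0.285, 0.003], "turn": [0, 0, 0]},
    {"gripper": 1, "xyz": [0, 0.31, 0.003], "turn": [0, 0, 0]},
    {"gripper": 1, "xyz": [0, 0.335, 0.003], "turn": [0, 0, 0]},
    {"gripper": 1, "xyz": [0, 0.36, 0.003], "turn": [0, 0, 0]},
    {"gripper": 1, "xyz": [0, 0.38, 0.003], "turn": [0, 0, 0]},
    {"gripper": 1, "xyz": [0, 0.392, 0.003], "turn": [0, 0, 0]},
    {"gripper": 1, "xyz": [0, 0.402, 0.003], "turn": [0, 0, 0]},
    {"gripper": 1, "xyz": [0, 0.402, 0.003], "turn": [0, 0, 0]},
    {"gripper": 1, "xyz": [0, 0.402, 0.003], "turn": [0, 0, 0]},
  ],
)

```text
clock: 22.05
tool_pos: [0.5513, 0.0675, 0.1088]
eef_rot: [3.141, 0.001, -0.131]
force: [-0.3, 0.4, -2.0]
width: 0.0214
```

```bash
python3 -c "
from h import *
p,s=wrist('w13');print(tooltip(s),s['tool_pos'][2],s['eef_rot'],s['force'],s['wrist_torque'])"
```

```text
[0.00029875 0.02381382 0.04531145] 0.10881144902096482 [ 3.14115783e+00  5.49717811e-04 -1.31018175e-01] [-0.2653336   0.42012975 -2.0093536 ] [ 0.09116354 -0.03166485 -0.02863717]
```

View pics/w13.png

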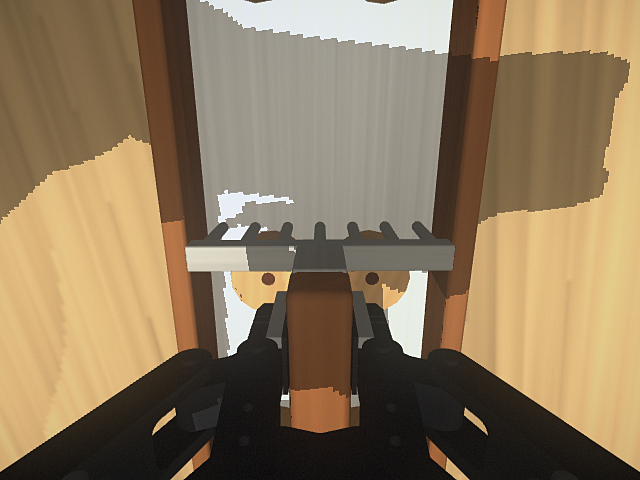

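play_rows(
  targets=[
    {"gripper": 1, "xyz": [0, -0.01, -0.003], "turn": [0, 0, 0]},
    {"gripper": 1, "xyz": [0, -0.012, -0.04], "turn": [0, 0, 0]},
    {"gripper": 1, "xyz": [0, -0.012, -0.12], "turn": [0, 0, 0]},
    {"gripper": 1, "xyz": [0, -0.012, -0.25], "turn": [0, 0, 0]},
    {"gripper": 1, "xyz": [0, -0.012, -0.4], "turn": [0, 0, 0]},
    {"gripper": 1, "xyz": [0, -0.012, -0.55], "turn": [0, 0, 0]},
    {"gripper": 1, "xyz": [0, -0.012, -0.55], "turn": [0, 0, 0]},
    {"gripper": 1, "xyz": [0, -0.012, -0.55], "turn": [0, 0, 0]},
  ],
)

```text
clock: 22.9
tool_pos: [0.5521, 0.0707, 0.2474]
eef_rot: [-3.141, -0.001, -0.131]
force: [-0.2, 0.6, -2.7]
width: 0.0213
```

```bash
python3 -c "
from h import *
s=state();print(s['tool_pos'],s['eef_rot'])
goto([.523,-.16,.235],-.1296)"
```

```text
[0.5520688  0.07066927 0.24738134] [-3.14062380e+00 -1.16044073e-03 -1.31036657e-01]
xyz [0.005, 0.93, 0.049] turn [-0.002, -0.002, -0.003]
```

play_rows(
  targets=[
    {"gripper": 1, "xyz": [0, 0.12, 0.03], "turn": [0, 0, 0]},
    {"gripper": 1, "xyz": [0, 0.27, 0.05], "turn": [0, 0, 0]},
    {"gripper": 1, "xyz": [0.005, 0.43, 0.05], "turn": [0, 0, 0]},
    {"gripper": 1, "xyz": [0.005, 0.6, 0.05], "turn": [0, 0, 0]},
    {"gripper": 1, "xyz": [0.005, 0.77, 0.05], "turn": [0, 0, 0]},
    {"gripper": 1, "xyz": [0.005, 0.9, 0.05], "turn": [0, 0, 0]},
    {"gripper": 1, "xyz": [0.005, 0.93, 0.05], "turn": [0, 0, 0]},
    {"gripper": 1, "xyz": [0.005, 0.93, 0.05], "turn": [0, 0, 0]},
    {"gripper": 1, "xyz": [0.005, 0.93, 0.05], "turn": [0, 0, 0]},
  ],
)

```text
clock: 23.8
tool_pos: [0.5224, -0.1583, 0.2328]
eef_rot: [-3.141, 0.003, -0.13]
force: [1.0, 0.6, -2.2]
width: 0.0212
```

```bash
python3 -c "
from h import *
s=state();print(s['tool_pos'],s['eef_rot'])
goto([.5058,-.3230,.18],-.1296)"
```

```text
[ 0.52236053 -0.15831297  0.23282615] [-3.14082206e+00  2.67294611e-03 -1.29688652e-01]
xyz [0.02, 0.662, 0.211] turn [-0.001, 0.005, -0.0]
```

play_rows(
  targets=[
    {"gripper": 1, "xyz": [0.005, 0.12, 0.03], "turn": [0, 0.005, 0]},
    {"gripper": 1, "xyz": [0.01, 0.27, 0.07], "turn": [0, 0.005, 0]},
    {"gripper": 1, "xyz": [0.015, 0.43, 0.12], "turn": [0, 0.005, 0]},
    {"gripper": 1, "xyz": [0.02, 0.57, 0.17], "turn": [0, 0.005, 0]},
    {"gripper": 1, "xyz": [0.02, 0.64, 0.2], "turn": [0, 0.005, 0]},
    {"gripper": 1, "xyz": [0.02, 0.662, 0.21], "turn": [0, 0.005, 0]},
    {"gripper": 1, "xyz": [0.02, 0.662, 0.21], "turn": [0, 0.005, 0]},
    {"gripper": 1, "xyz": [0.02, 0.662, 0.21], "turn": [0, 0.005, 0]},
  ],
)

```text
clock: 24.6
tool_pos: [0.5072, -0.3225, 0.1814]
eef_rot: [-3.14, -0.002, -0.128]
force: [0.1, 0.5, -2.3]
width: 0.0214
```

```bash
python3 -c "
from h import *
s=state();print(s['tool_pos'],s['eef_rot'],s['force'])
p=snapshot('top');save(p,'top2')
i=cv2.imread('pics/top2.png');cv2.imwrite('pics/c11.png',cv2.resize(i[165:295,180:540],None,fx=2.2,fy=2.2,interpolation=cv2.INTER_CUBIC))
goto([.5062,-.3230,.0665],-.1296)"
```

```text
[ 0.50717008 -0.32249116  0.18143425] [-3.14033007e+00 -2.28330254e-03 -1.27891218e-01] [ 0.13932617  0.47759944 -2.25278048]
xyz [-0.005, 0.003, 0.461] turn [-0.002, -0.005, 0.004]
```

View pics/c11.png

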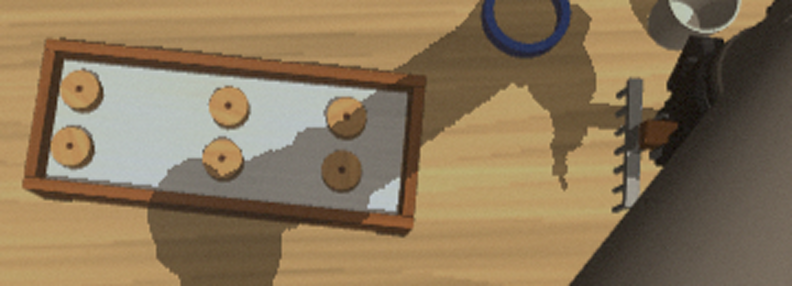

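play_rows(
  targets=[
    {"gripper": 1, "xyz": [-0.004, 0.002, 0.08], "turn": [-0.002, -0.005, 0.004]},
    {"gripper": 1, "xyz": [-0.004, 0.002, 0.16], "turn": [-0.002, -0.005, 0.004]},
    {"gripper": 1, "xyz": [-0.004, 0.002, 0.22], "turn": [-0.002, -0.005, 0.004]},
    {"gripper": 1, "xyz": [-0.004, 0.002, 0.24], "turn": [-0.002, -0.005, 0.004]},
    {"gripper": 1, "xyz": [-0.004, 0.002, 0.24], "turn": [-0.002, -0.005, 0.004]},
    {"gripper": 1, "xyz": [-0.004, 0.002, 0.24], "turn": [-0.002, -0.005, 0.004]},
  ],
)

```text
clock: 25.25
tool_pos: [0.5055, -0.3256, 0.1223]
eef_rot: [3.14, -0.001, -0.133]
force: [-0.5, 0.0, -2.2]
width: 0.0208
```

```bash
python3 -c "
from h import *
p,s=wrist('w14');print(s['tool_pos'],s['eef_rot'],s['force'])
goto([.5062,-.3230,.0665],-.1296)"
```

```text
[ 0.5054679  -0.32557379  0.12230545] [ 3.13967328e+00 -8.04770451e-04 -1.33035833e-01] [-0.45793236  0.03730312 -2.22147213]
xyz [0.001, -0.012, 0.224] turn [0.004, -0.002, -0.007]
```

View pics/w14.png

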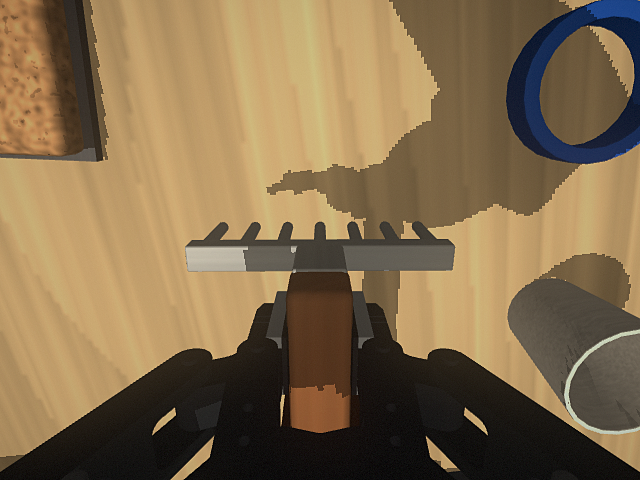

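play_rows(
  targets=[
    {"gripper": 1, "xyz": [0.001, -0.011, 0.02], "turn": [0.004, 0, -0.006]},
    {"gripper": 1, "xyz": [0.001, -0.011, 0.06], "turn": [0.004, 0, -0.006]},
    {"gripper": 1, "xyz": [0.001, -0.011, 0.12], "turn": [0.004, 0, -0.006]},
    {"gripper": 1, "xyz": [0.001, -0.011, 0.17], "turn": [0.004, 0, -0.006]},
    {"gripper": 1, "xyz": [0.001, -0.011, 0.2], "turn": [0.004, 0, -0.006]},
    {"gripper": 1, "xyz": [0.001, -0.011, 0.21], "turn": [0.004, 0, -0.006]},
    {"gripper": 1, "xyz": [0.001, -0.011, 0.21], "turn": [0.004, 0, -0.006]},
    {"gripper": 1, "xyz": [0.001, -0.011, 0.21], "turn": [0.004, 0, -0.006]},
  ],
)

```text
clock: 26.1
tool_pos: [0.5057, -0.3231, 0.0693]
eef_rot: [-3.141, -0.0, -0.13]
force: [-0.5, -0.2, -1.9]
width: 0.0217
```

```bash
python3 -c "
from h import *
s=state();print(s['tool_pos'],s['eef_rot'],s['force'])
goto([.5062,-.3230,.0635],-.1296)"
```

```text
[ 0.50568219 -0.32313557  0.06933892] [-3.14139413e+00 -2.05347634e-04 -1.30384270e-01] [-0.50757685 -0.21163485 -1.8990291 ]
xyz [0.002, -0.001, 0.023] turn [-0.0, -0.0, -0.001]
```

play_rows(
  targets=[
    {"gripper": 1, "xyz": [0.002, 0, 0.008], "turn": [0, 0, 0]},
    {"gripper": 1, "xyz": [0.002, 0, 0.014], "turn": [0, 0, 0]},
    {"gripper": 1, "xyz": [0.002, 0, 0.019], "turn": [0, 0, 0]},
    {"gripper": 1, "xyz": [0.002, 0, 0.021], "turn": [0, 0, 0]},
    {"gripper": 1, "xyz": [0.002, 0, 0.021], "turn": [0, 0, 0]},
    {"gripper": 1, "xyz": [0.002, 0, 0.021], "turn": [0, 0, 0]},
  ],
)

```text
clock: 26.7
tool_pos: [0.506, -0.3228, 0.0638]
eef_rot: [-3.141, 0.0, -0.13]
force: [-0.3, -0.9, -2.1]
width: 0.0213
```

play_rows(
  targets=[
    {"gripper": 1, "xyz": [0, 0, 0.002], "turn": [0, 0, 0]},
    {"gripper": 1, "xyz": [0, 0, 0.002], "turn": [0, 0, 0]},
  ],
)

```text
clock: 26.9
tool_pos: [0.506, -0.3229, 0.0635]
eef_rot: [-3.141, 0.0, -0.13]
force: [0.2, 1.4, 0.3]
width: 0.021
```

play_rows(
  targets=[
    {"gripper": 0.3, "xyz": [0, 0, 0], "turn": [0, 0, 0]},
    {"gripper": 0, "xyz": [0, 0, 0], "turn": [0, 0, 0]},
    {"gripper": -0.5, "xyz": [0, 0, 0], "turn": [0, 0, 0]},
    {"gripper": -1, "xyz": [0, 0, 0], "turn": [0, 0, 0]},
    {"gripper": -1, "xyz": [0, 0, 0], "turn": [0, 0, 0]},
    {"gripper": -1, "xyz": [0, 0, 0], "turn": [0, 0, 0]},
    {"gripper": -1, "xyz": [0, 0, 0], "turn": [0, 0, 0]},
    {"gripper": -1, "xyz": [0, 0, 0], "turn": [0, 0, 0]},
    {"gripper": -1, "xyz": [0, 0, 0], "turn": [0, 0, 0]},
  ],
)

```text
clock: 27.8
tool_pos: [0.5059, -0.3228, 0.0632]
eef_rot: [-3.141, 0.001, -0.13]
force: [0.4, 0.8, -1.5]
width: 0.0853
```

```bash
python3 -c "
from h import *
p,s=wrist('w15');print(s['tool_pos'],s['eef_rot'],s['force'],s['width'])"
```

```text
[ 0.50592544 -0.32279865  0.06321538] [-3.14097193e+00  5.34160516e-04 -1.30153382e-01] [ 0.39053911  0.79620927 -1.50334791] 0.085307204853532
```

View pics/w15.png

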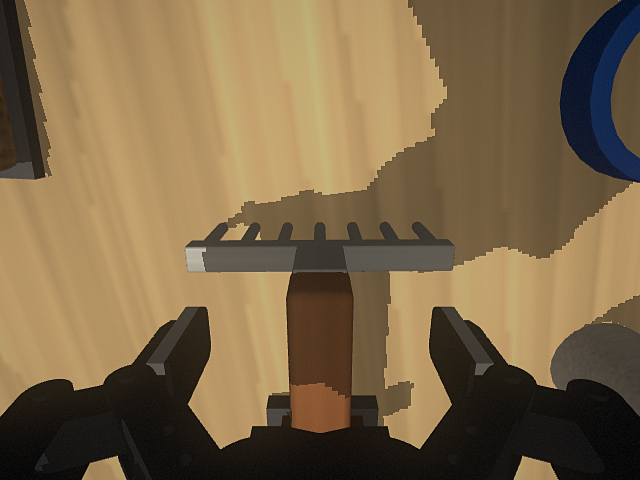

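play_rows(
  targets=[
    {"gripper": -1, "xyz": [0, 0, -0.06], "turn": [0, 0, 0]},
    {"gripper": -1, "xyz": [0, 0, -0.16], "turn": [0, 0, 0]},
    {"gripper": -1, "xyz": [0, 0, -0.3], "turn": [0, 0, 0]},
    {"gripper": -1, "xyz": [0, 0, -0.48], "turn": [0, 0, 0]},
    {"gripper": -1, "xyz": [0, 0, -0.66], "turn": [0, 0, 0]},
    {"gripper": -1, "xyz": [0, 0, -0.84], "turn": [0, 0, 0]},
    {"gripper": -1, "xyz": [0, -0.15, -1.0], "turn": [0, 0, 0]},
    {"gripper": -1, "xyz": [0, -0.3, -1.0], "turn": [0, 0, 0]},
    {"gripper": -1, "xyz": [0, -0.45, -1.0], "turn": [0, 0, 0]},
    {"gripper": -1, "xyz": [0, -0.5, -1.0], "turn": [0, 0, 0]},
    {"gripper": -1, "xyz": [0, -0.5, -1.0], "turn": [0, 0, 0]},
    {"gripper": -1, "xyz": [0, -0.5, -1.0], "turn": [0, 0, 0]},
  ],
)

```text
clock: 29.05
tool_pos: [0.5216, -0.2007, 0.3138]
eef_rot: [3.141, 0.0, -0.132]
force: [0.2, -0.4, -0.2]
width: 0.0852
```

```bash
python3 -c "
from h import *
p,s=wrist('w16');print(s['tool_pos'],s['force'])
q=snapshot('top');save(q,'top3');r=snapshot('side');save(r,'side3')"
```

```text
[ 0.52162295 -0.20069401  0.31378375] [ 0.17913611 -0.44623063 -0.21661536]
```

View pics/w16.png

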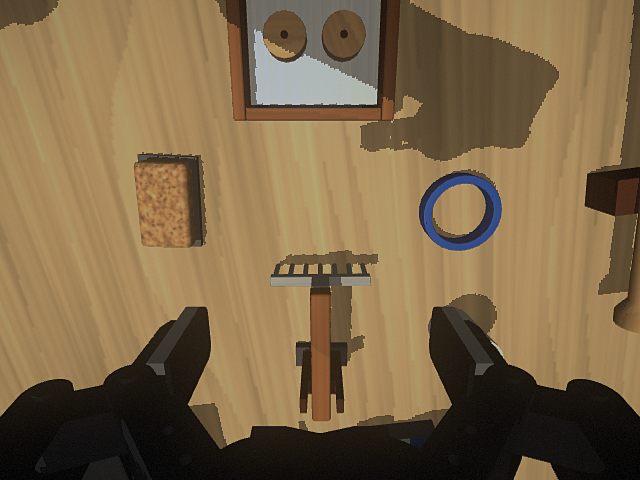

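View pics/side3.png

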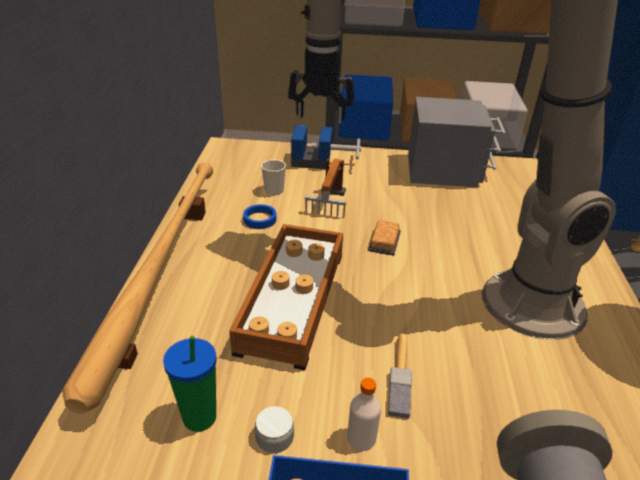

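View pics/top3.png

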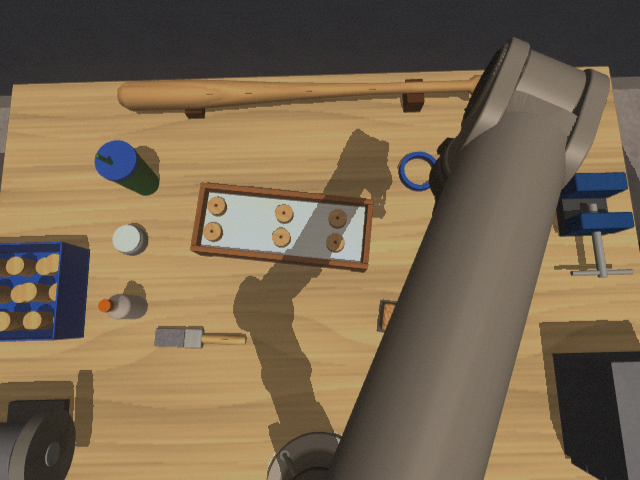

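```bash
python3 - <<'E'
from h import *
q=snapshot('top')
for u in [(217,206),(213,231),(284.5,213.5),(281,237.5),(338,218.5),(335,242.5)]:
    print(np.round(1000*(BR.T@(ray(q,u,.070)[:2]-BED)),0))
p=np.load('pics/w16.npz')
m1=ray(p,(320.5,288),.097);m2=ray(p,(321.5,419),.097);d=m1-m2;print(m1,m2,np.arctan2(-d[0],d[1]))
h=[ray(p,u,.05) for u in [(271,286),(370,286)]];print(h,np.mean(h,0))
E
```

```text
[ 29. 149.]
[-28. 150.]
[27. -1.]
[-27.   0.]
[  27. -119.]
[ -26. -117.]
[ 0.50985308 -0.29189503  0.097     ] [ 0.4890021  -0.45838434  0.097     ] -0.12459050545666837
[array([ 0.45009058, -0.3037218 ,  0.05      ]), array([ 0.56471523, -0.31898719,  0.05      ])] [ 0.5074029 -0.3113545  0.05     ]
```

```bash
python3 -c "
from h import *
print(workorder.job_done())"
```

```text
the job is handed in; nothing more can be done
None
```

The discs now lie two in each third of the bed, the rake is back on its rest, and I handed the job in at about 29 s of the 64 s allowed.

- **First stroke:** I lowered the rake behind the foremost row, felt the deck, and dragged that row into the right third. The net press read about 2 to 4.5 N each time I checked. The right leaf rises about 0.025 rad towards its far end, and I followed that by force.
- **Second stroke:** I pulled the middle row to the bed's middle with the tips about 1 mm above the deck, since you asked for tine contact only on the first stroke. The back row was left where it was.
- **Discs at the end:** the top camera put the rows at bed y of about +150, 0 and -118 mm, and x of about ±27 mm. All six are flat.
- **Rake:** the tool released it within about 0.3 mm of where it gripped it. The last wrist picture shows the handle in the fork. Its yaw came out at -0.125 rad against -0.129 before, within measuring error. The camera position of the head came out 2 to 3 mm lower in x than at the start and up to about 6 mm off in y. I put that down to coarse pixel readings, because the tool pose and the close-up both matched the start.
- **Other objects:** nothing else was seen to move.

The wrist force reading is noisy, by about 0.7 N. I sampled it every 3 to 17 mm during the first stroke, so brief peaks between samples were not seen.

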